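Snap the hangers shut and hang the glass panes on the carousel

ROBOT

A 6-joint arm with a two-finger parallel gripper is mounted at the origin on the work surface. World frame = base frame: x ahead of the robot, y to its left, z up, the work surface at z = 0. Lengths are in m, angles in degrees, forces in N, time in s.
With the tool pointing down it reaches from about 0.25 to 0.725 m from the base axis. Payload 9.7 kg.
Tool frame: the origin (TCP) lies at the very end of the fingers, on their centre line; the grasp point (between the pads) lies 19 mm behind it; x points along the fingers, z is the direction in which the jaws open and shut, and the axes are right-handed (so a half turn about x gives the same grasp; the last joint's range is limited). The gripper opens to 85 mm and grips with 20 to 120 N. Pads are 22 mm wide; open, the fingers measure 114 mm over their backs; the gripper's body (76 mm by 85 mm) begins 54 mm behind the grasp point. The pads swing forward as they close: fully open they stand 13 mm farther back than shut.
Start: joints at [75.344, 4.979, 10.078, 95.1, 0, 90], TCP at [0.139, 0.532, 0.231] pointing down, gripper open.
Joint ranges: [-179.16, 179.16], [-48.56, 103.87], [-65.8, 70.77], [-126.05, 130.52], [-82.76, 87.17], [-180, 180]. Speed limits (degrees/s): [127.2, 127.2, 147.25, 180, 180, 180].

INTERFACE

Orientations are given as [roll, pitch, yaw] about the fixed x, y, z axes, in that order (R = Rz(yaw) Ry(pitch) Rx(roll)).
In Python, from workcell import sensors, vision, job_done gives the robot as it stands.
- The arm moves only by the tool carry_out, never from a script. Its argument "increments" is a list of rows, each a list of 7 numbers: the turn, a rotation vector about the tool's x, y, z in degrees, then the shift along the tool's x, y, z in mm, then the opening in per cent of the stroke, from 0 (shut) to 100 (fully open). A call has 1 to 12 rows; each row shifts and turns the commanded pose from where the row before left it, along the tool's axes as they then stand; what a row does not reach is not made up. A row lasts 1/8 s, in which the tool goes at most 62.5 mm and 10.7 degrees, less where a joint would pass 70% of its speed; a pose out of reach is approached as far as the arm can. A call is refused whole if a number of a shift passes 62.5 or a number of a turn 10.7, either way. A call with a gripper value outside its range is refused whole. The fingers move at their own pace and stop on an object; "squeeze" is the grip in N (left out, the last holds). Time passes only in rows, so rows that do not move let the fingers close. It gives the time, the measured TCP pose, the force and the opening at its end, in the units of the state.
- sensors.get_obs(): the state, without advancing time (a new reading comes with each control period).
- vision.camera(name): name is "side" or "top" or "wrist"; returns the picture (384x512x3 uint8, red, green, blue); there is no depth.
- vision.calibration(name): a dict with "camera_matrix" (3x3 intrinsics, pixels), "extrinsics" (4x4, takes a point from world to camera coordinates); the wrist camera has in their place "mount" (4x4, takes a point from camera to tool coordinates, whose origin is the TCP and whose axes are the tool frame's). Camera axes: x right, y up, looking along -z (the intrinsics and any distortion apply to the point x, -y, -z); pixel columns grow to the right and rows downward; lengths in m; the calibration is good to about 2 mm. A picture is of the moment at which its call begins: read the wrist's pose just before it. calibration takes no time and is no camera call.
- job_done(): hands the job in, once; it reports no verdict.
The state is a dict: "time": time; "q": joint angles; "qd": joint speeds; "joint_efforts": joint torques, N m; "ee_pos": TCP position; "tcp_rot": TCP orientation; "wrist_force": force on the tool from outside, world axes, zero at the start; "torque": the same for the moment, N m; "opening": finger opening in m.
Only numpy, scipy, OpenCV 4.12 (cv2) and the standard library are available. Lean on these libraries where they do the work, as an engineer would, in place of code of your own. Each camera call takes 0.05 s, during which the arm holds its last target.

TASK

With the pliers from the stand, squeeze the open brass snap leaf on every loose glass pane until it clicks shut, and stand the pliers back in their stand. Then hang each pane by its wire loop on a free hook of its own on the carousel, each time first turning the carousel so that the free hook you load points to the front, towards the robot, and leave the panes hanging still and the other things on the bench where they are.

Things in the scene. Friction and masses are not known exactly. Their poses are not given: they have to be found in the camera images.
- pane1_mid (a point): centre of leaded glass pane 1 (may be absent): 84 mm wide (own x), 10 mm thick (y), 80 mm tall (z up), 0.12 to 0.2 kg, upright in block 1's slot. A brass cap (34 mm in x) mid on its top edge carries a wire hanger loop in the pane's plane: 30 mm wide outline, wire 4 mm, opening 44 to 80 mm above this point, narrowing to a pointed apex from 65 mm up; a hook enters it along y
- pane2_mid (a point): as pane 1, in block 2. Beside the cap the top edge of a pane is bare: it can be gripped there from above, across its 10 mm thickness, about 30 mm in x from its middle, clear of loop and hook
- pane3_mid (a point): as pane 1, in block 3
- clip1 (a joint): snap leaf of pane 1: brass, 24 mm wide (in x, centred), hinged at the pane's +y face 42 mm above the centre, 32 mm long, hanging down. 0 = open: its lower end, 12 mm above the centre, stands out to 22 mm from the middle plane. 0.4 rad = snapped shut, outer face at 8 mm (back of the pane -6). The pane, squeezed, shifts a few mm with its block
- clip2 (a joint): as clip 1, pane 2. Over-centre spring: about 7 N at the leaf's lower end, past 0.26 rad it snaps shut by itself and stays. Only the pliers may close a leaf: one jaw tip behind the pane, one in front of the leaf, tip ends 14 mm above the pane's centre, then squeeze
- clip3 (a joint): as clip 1, pane 3
- hook1 (a point): free hook 1: lowest resting point on top of its 6 mm round bar, 105 mm from the carousel's axis, 193 mm above the table. The bar slopes 7 mm down from the hub to here, then rises 11 mm to its tip 28 mm farther out. A pane hangs across the bar, which passes through its loop: pane centre 80 mm below this point
- hook2 (a point): as hook 1, free hook 2
- hook3 (a point): as hook 1, free hook 3
- pliers_pivot (a point): pivot of the pliers, 95 mm above the jaw tips; they stand tips down in the stand, 187 mm tall, 0.24 kg, and close along own y. Steel jaws 16 mm wide (x), 76 mm over both when open, 60 mm between. Rubber handles: grip from above across their round bulges (21 mm across) 62 mm over the pivot, 59 mm over both when open; the handles end 92 mm over the pivot, 51 mm over both
- lever (a joint): opening of the pliers: 0 = open, 0.6 rad = jaws shut; a spring opens them. Jaw gap = 60 mm - 95 mm x angle, each lever turns by half. Finger openings: 59 mm touches the handles, 56.5 mm gives about 0.05 rad and carries them safely, a snap clicks at about 30 mm. Spring at the grip 8 N open, 12 N shut; 20 N shuts a snap
- stand_floor (a point): tool stand, fixed: floor of its open pocket, 8 mm above the table; pocket 25 mm (own x) by 86 mm (own y) inside, 45 mm deep, with sloping lips above it that widen it by 14 mm a side; top 72 mm above the table. The pliers' open jaws stand in it on this floor, axes parallel
- carousel_base: fixed foot (150 mm disc) of the hook carousel; origin on its turning axis at the table; its own -x is the front, towards the robot, marked by a brass tab on the foot. The hub, 44 mm across, ends 204 mm above the table
- carousel (a joint): carousel angle, counter-clockwise from above; takes 0.1 N m, stays where left, turns either way. Five arms 72 degrees apart: at 0 arm 0 points to the front, arm k is k x 72 degrees counter-clockwise of it. Arms 1, 2, 3 are free hooks, 0 and 4 carry fixed sample panes. Turn it by pushing an arm sideways 65 mm from the axis (bar 190 to 197 mm high there)
- block1: loose wooden bench block 1, 110 x 100 mm, 0.9 kg; slot along its own x, 12 mm wide, floor 12 mm and cheeks 44 mm above its underside (90 mm long, 56 mm over both). Origin: centre of its underside. Pane 1, if present, stands about its middle, axes parallel
- block2: loose wooden bench block 2, 110 x 100 mm, 0.9 kg; slot along its own x, 12 mm wide, floor 12 mm and cheeks 44 mm above its underside (90 mm long, 56 mm over both). Origin: centre of its underside. Pane 2, if present, stands about its middle, axes parallel
- block3: loose wooden bench block 3, 110 x 100 mm, 0.9 kg; slot along its own x, 12 mm wide, floor 12 mm and cheeks 44 mm above its underside (90 mm long, 56 mm over both). Origin: centre of its underside. Pane 3, if present, stands about its middle, axes parallel
- flux: bystander, leave alone: bottle, 48 mm across, 95 mm tall; origin: centre of its underside
- solder: bystander, leave alone: metal spool, 60 mm across, 43 mm tall; origin: centre of its underside
- tin: bystander, leave alone: round tin, 64 mm across, 60 mm tall; origin: centre of its underside
- batten: bystander, leave alone: wooden batten, 200 x 25 x 12 mm; origin: centre of its underside
- brush: bystander, leave alone: brush lying flat; origin: centre of its underside
- roundels: bystander, leave alone: stack of glass discs, 68 mm across, 24 mm tall; origin: centre of its underside
- offcuts: bystander, leave alone: glass offcuts, 70 x 50 x 12 mm; origin: centre of its underside
Not all that is in view belongs to the job. Leave any green look-alike of the part that bears pane2_mid alone.

How it is judged:
By the outcome, as a careful person would: the job done as asked, in the order asked, and still so for the second after the job is handed in, with the robot touching nothing.
Of pane1, pane2, pane3 only 2 to 3 are there at a start; the rules pass over those that are not, and their reading is None.
At some moment in a run one of block1, block2, block3 may be knocked a few centimetres aside while the robot is not near it.
It also fails if it takes over 210 s, if anything falls off the work surface, if the arm or the gripper's body presses on something with over 40 N, if the wrist force passes 120 N, or if a joint passes its speed limit or range.

## Working session

There is one attempt and no reset: what is moved stays moved. The work goes in short steps, Python scripts to look and compute and a tool call to move; the robot and the scene stay as the last step left them, time stands still between calls to the robot, and variables do not carry over. Pictures are saved under pics/ and viewed, and the job is handed in when it is done.

Besides the shell and the picture viewer there is one more tool, called after "Request:" as name(argument=value, ...), one argument or row to a line, values as JSON. carry_out: Moves the arm, as the interface text tells. Its arguments: {"type":"object","properties":{"increments":{"type":"array"},"squeeze":{"type":"number"}},"required":["increments"]}

```bash
ls -la; mkdir -p pics; python3 - <<'E'
from workcell import sensors, vision
import cv2,json
print(sensors.get_obs())
for n in ("side","top","wrist"):
    im=vision.camera(n); cv2.imwrite(f"pics/{n}0.png",im[:,:,::-1])
    print(n,vision.calibration(n))
E
```

```text
total 12
drwxr-xr-x  3 agent agent 4096 Dec  7 14:20 .
drwxr-xr-x 23 root  root  4096 Dec  7 14:20 ..
drwxr-xr-x  2 agent agent 4096 Dec  7 14:20 pics
{'time': 0.0, 'q': array([7.53448150e+01, 5.01101007e+00, 1.00339916e+01, 9.50982155e+01,
       6.97871804e-04, 8.99995075e+01]), 'qd': array([-0.06989281, -0.0280213 ,  0.02289983, -0.01112017, -0.02689562,
       -0.01323929]), 'joint_efforts': array([-2.16077278e-03, -5.20399475e+01,  4.64790487e+01,  1.67140405e-02,
       -2.18649216e-04,  6.56301978e-06]), 'ee_pos': array([0.13909112, 0.5318921 , 0.23057978]), 'tcp_rot': array([ 179.46804641,   89.92476278, -105.18664659]), 'wrist_force': array([ 0.68139813,  0.77292234, -0.12531535]), 'torque': array([-0.06021048, -0.02223038, -0.01096553]), 'opening': 0.0850652188467379}
side {'camera_matrix': array([[449.3862543 ,   0.        , 262.83301724],
       [  0.        , 449.3862543 , 197.43182868],
       [  0.        ,   0.        ,   1.        ]]), 'extrinsics': array([[ 0.99424879, -0.10481371,  0.02198706, -0.49165817],
       [ 0.04747029,  0.61535078,  0.78682272, -0.13907808
[... 393 characters left out ...]
83864,  0.02435022,  0.18285315, -0.51646755],
       [-0.18321415,  0.01350785,  0.98298022, -1.28459993],
       [ 0.        ,  0.        ,  0.        ,  1.        ]])}
wrist {'camera_matrix': array([[292.69349117,   0.        , 250.88033552],
       [  0.        , 292.69349117, 189.70890751],
       [  0.        ,   0.        ,   1.        ]]), 'mount': array([[-1.13425358e-03,  2.69469942e-01, -9.63008133e-01,
        -1.41780290e-01],
       [ 3.58637826e-04,  9.63008800e-01,  2.69469706e-01,
         6.82154953e-02],
       [ 9.99999292e-01, -3.97241654e-05, -1.18893829e-03,
        -4.57895556e-05],
       [ 0.00000000e+00,  0.00000000e+00,  0.00000000e+00,
         1.00000000e+00]])}
```

View pics/side0.png

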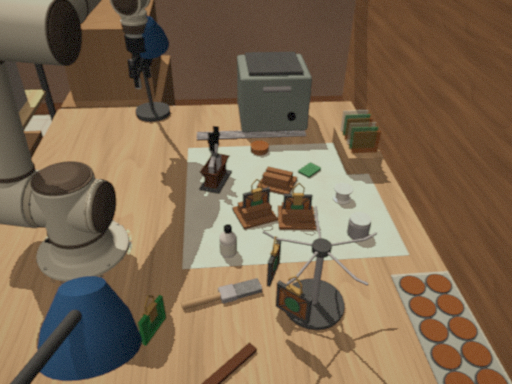

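View pics/top0.png

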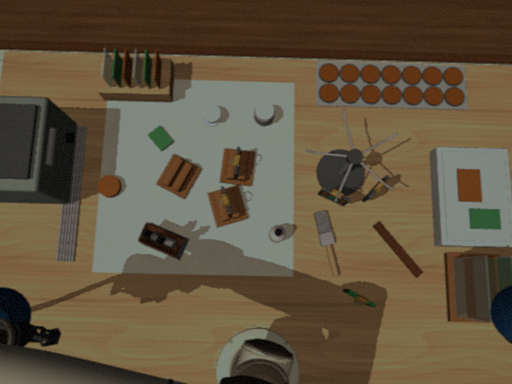

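View pics/wrist0.png

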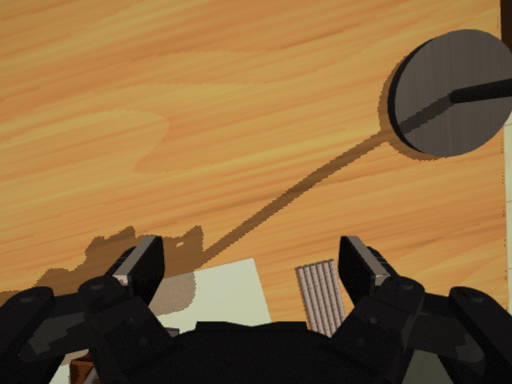

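```bash
python3 - <<'E'
import cv2
t=cv2.imread("pics/top0.png"); s=cv2.imread("pics/side0.png")
def crop(im,x0,x1,y0,y1,k,n): cv2.imwrite(n,cv2.resize(im[y0:y1,x0:x1],None,fx=k,fy=k,interpolation=cv2.INTER_CUBIC))
crop(t,130,290,130,270,5,"pics/t_a.png")
crop(t,300,430,100,220,5,"pics/t_b.png")
crop(s,190,390,110,270,4,"pics/s_a.png")
crop(s,230,380,220,340,5,"pics/s_b.png")
E
```

```text
(no output)
```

View pics/t_a.png

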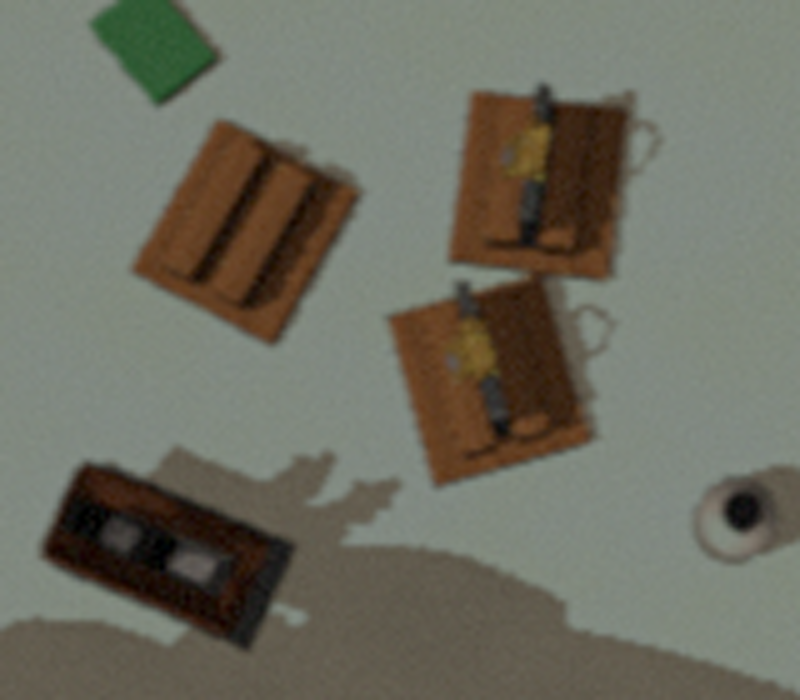

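View pics/t_b.png

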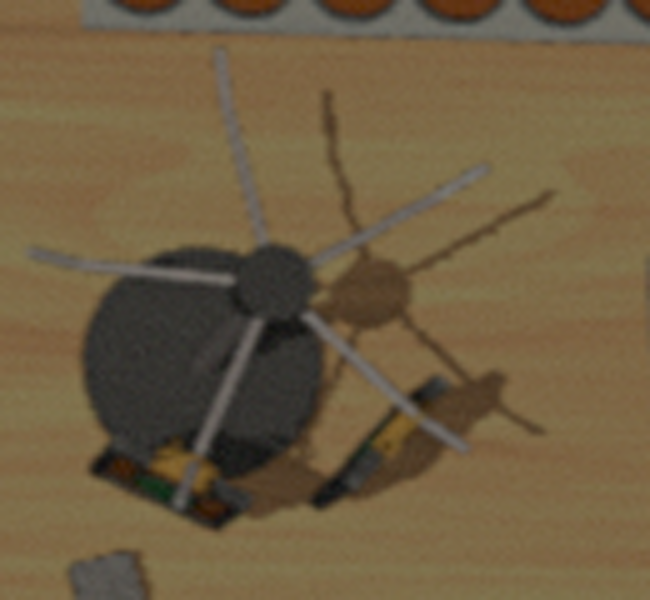

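View pics/s_a.png

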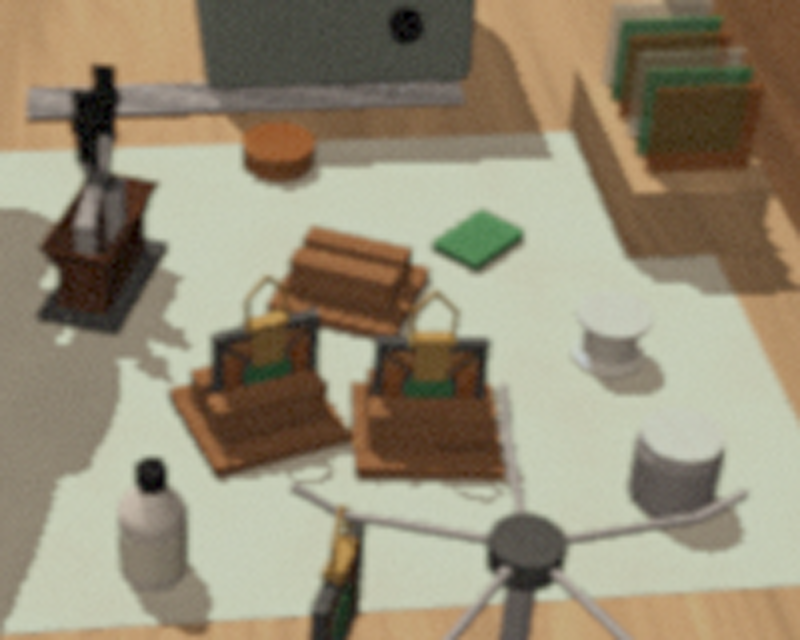

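View pics/s_b.png

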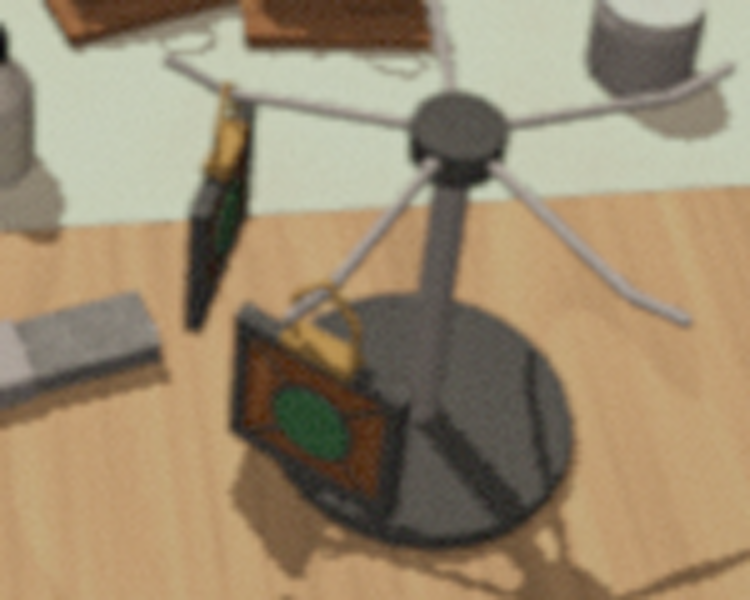

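```bash
cat > h.py <<'E'
import numpy as np, cv2
from scipy.spatial.transform import Rotation as Ro
from workcell import sensors, vision
F=np.diag([1.,-1.,-1.,1.])
def tool(o=None):
    o=o or sensors.get_obs(); T=np.eye(4); T[:3,:3]=Ro.from_euler('xyz',o['tcp_rot'],degrees=True).as_matrix(); T[:3,3]=o['ee_pos']; return T
def cam(name,T=None):
    c=vision.calibration(name); K=c['camera_matrix']
    if name=='wrist': E=np.linalg.inv((tool() if T is None else T)@c['mount'])
    else: E=c['extrinsics']
    return K,F@E
def ray(name,uv,T=None):
    K,E=cam(name,T); d=E[:3,:3].T@np.linalg.solve(K,[uv[0],uv[1],1.]); return -E[:3,:3].T@E[:3,3], d/np.linalg.norm(d)
def onz(name,uv,z,T=None):
    p,d=ray(name,uv,T); return p+d*(z-p[2])/d[2]
def proj(name,P,T=None):
    K,E=cam(name,T); q=(E[:3,:3]@np.atleast_2d(P).T+E[:3,3:4]); q=K@q; return (q[:2]/q[2]).T
def tri(obs):
    A=np.zeros((3,3));b=np.zeros(3)
    for n,uv,T in obs:
        p,d=ray(n,uv,T); M=np.eye(3)-np.outer(d,d); A+=M;b+=M@p
    return np.linalg.solve(A,b)
def shot(name,fn,box=None,k=1):
    T=tool() ; im=vision.camera(name)[:,:,::-1]; cv2.imwrite(fn+'_raw.png',im); np.save(fn+'_T.npy',T)
    if box: x0,x1,y0,y1=box; im=im[y0:y1,x0:x1]
    if k!=1: im=cv2.resize(im,None,fx=k,fy=k,interpolation=cv2.INTER_CUBIC)
    cv2.imwrite(fn+'.png',im); return T
def delta(Pt,yaw=None,T=None):
    """rows to target TCP position, tool down; yaw = world angle (deg) of tool z (jaw) axis"""
    T=tool() if T is None else T
    R=T[:3,:3]
    if yaw is not None:
        c,s=np.cos(np.radians(yaw)),np.sin(np.radians(yaw)); x=np.array([0,0,-1.]); best=None
        for sg in(1,-1):
            z=np.array([c,s,0])*sg; Rt=np.column_stack([x,np.cross(z,x),z]); rv=Ro.from_matrix(R.T@Rt).as_rotvec(degrees=True)
            if best is None or np.linalg.norm(rv)<np.linalg.norm(best[0]): best=(rv,Rt)
        rv,Rt=best
    else: rv=np.zeros(3);Rt=R
    d=np.asarray(Pt)-T[:3,3]
    print('turn',rv.round(2),'shift mm (old axes)',(R.T@d*1000).round(1),'(new axes)',(Rt.T@d*1000).round(1))
E
python3 - <<'E'
from h import *
T=tool();print(T.round(3))
print('cam pos',ray('top',(0,0))[0],ray('side',(0,0))[0])
tb=lambda u,v:(130+u/5,130+v/5)
# block corners bottom-plate top? assume z~0.012
for n,c in {'E':[(218,120),(135,270),(275,345),(360,190)],'A':[(473,92),(630,100),(610,277),(450,262)],'B':[(545,275),(592,435),(437,485),(388,318)],'stand':[(85,465),(295,545),(245,648),(42,553)]}.items():
    P=np.array([onz('top',tb(*p),0.07 if n=='stand' else 0.012) for p in c]); print(n,P.round(3)[:,:2].tolist(),'c',P.mean(0).round(3))
tb=lambda u,v:(300+u/5,100+v/5)
print('hub',onz('top',tb(273,283),.204)); print('foot',onz('top',tb(203,365),.006))
for p in [(180,500),(462,447),(485,170),(220,55),(35,253)]:
    print(onz('top',tb(*p),.204).round(3))
E
```

```text
[[-0.    -0.967  0.253  0.139]
 [-0.001  0.253  0.967  0.532]
 [-1.     0.    -0.001  0.231]
 [ 0.     0.     0.     1.   ]]
cam pos [0.27208349 0.03756032 1.35703861] [ 0.37680395 -0.93136234  0.88241685]
E [[0.635, 0.275], [0.539, 0.321], [0.494, 0.233], [0.593, 0.185]] c [0.565 0.253 0.012]
A [[0.657, 0.117], [0.655, 0.019], [0.542, 0.029], [0.549, 0.128]] c [0.601 0.073 0.012]
B [[0.542, 0.069], [0.443, 0.037], [0.411, 0.13], [0.513, 0.164]] c [0.477 0.1   0.012]
stand [[0.411, 0.33], [0.368, 0.207], [0.309, 0.232], [0.36, 0.352]] c [0.362 0.28  0.07 ]
hub [ 0.58893152 -0.24397315  0.204     ]
foot [ 0.58922582 -0.24734138  0.006     ]
[ 0.469 -0.192  0.204]
[ 0.502 -0.343  0.204]
[ 0.655 -0.361  0.204]
[ 0.717 -0.217  0.204]
[ 0.602 -0.116  0.204]
```

```bash
python3 - <<'E'
from h import *
delta([.42,.27,.33],75.3); delta([.42,.27,.33])
E
```

```text
turn [ 0.04 -0.06 -0.  ] shift mm (old axes) [ -99.1 -338.  -182.4] (new axes) [ -99.3 -338.1 -182.1]
turn [0. 0. 0.] shift mm (old axes) [ -99.1 -338.  -182.4] (new axes) [ -99.1 -338.  -182.4]
```

Request:
carry_out(
  increments=[
    [0,0,0,-20,-20,-10,100],
    [0,0,0,-20,-45,-24,100],
    [0,0,0,-15,-45,-24,100],
    [0,0,0,-10,-45,-24,100],
    [0,0,0,-10,-45,-24,100],
    [0,0,0,-10,-45,-24,100],
    [0,0,0,-10,-45,-24,100],
    [0,0,0,-4,-30,-18,100],
    [0,0,0,0,-18,-10,100],
    [0,0,0,0,0,0,100],
  ],
)

```text
time: 1.4
ee_pos: [0.4208, 0.2696, 0.3299]
tcp_rot: [142.9, 90.0, -141.8]
wrist_force: [-1.0, 0.1, -0.3]
opening: 0.0851
```

```bash
python3 - <<'E'
from h import *
T=shot('wrist','pics/w1',k=1.5); print(T.round(4)); print(sensors.get_obs()['time'])
E
```

```text
[[-5.000e-04 -9.669e-01  2.552e-01  4.208e-01]
 [-4.000e-04  2.552e-01  9.669e-01  2.696e-01]
 [-1.000e+00  4.000e-04 -6.000e-04  3.299e-01]
 [ 0.000e+00  0.000e+00  0.000e+00  1.000e+00]]
1.45
```

View pics/w1.png

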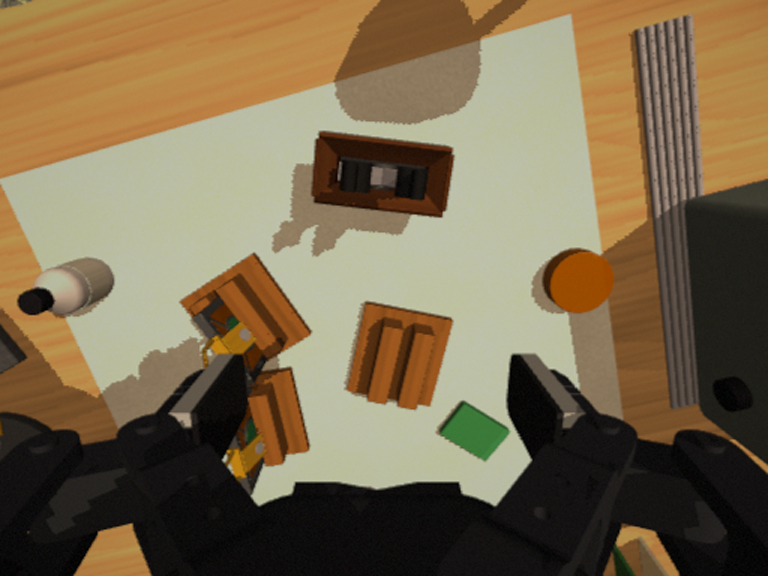

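```bash
python3 - <<'E'
import cv2
im=cv2.imread("pics/w1_raw.png")
cv2.imwrite("pics/c1.png",cv2.resize(im[80:150,200:310],None,fx=7,fy=7,interpolation=cv2.INTER_CUBIC))
E
```

```text
(no output)
```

View pics/c1.png

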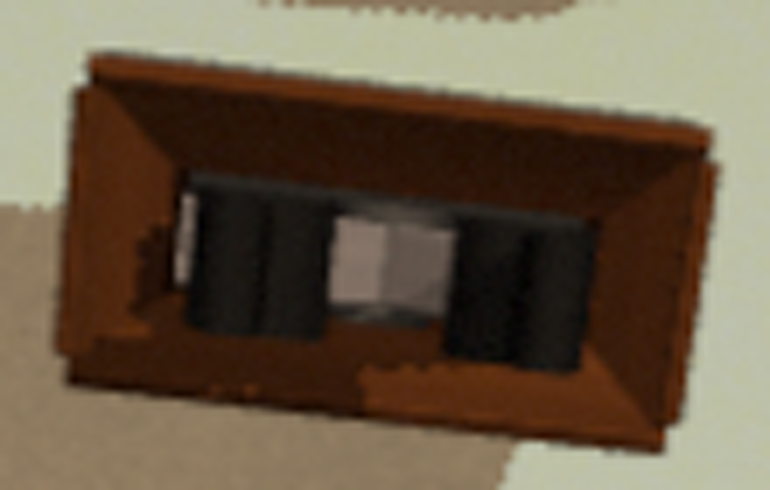

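```bash
python3 - <<'E'
from h import *
T=np.load('pics/w1_T.npy')
f=lambda u,v:(200+(u+.5)/7-.5,80+(v+.5)/7-.5)
P=np.array([onz('wrist',f(*c),.072,T) for c in [(88,58),(712,130),(665,447),(65,385)]]);print(P.round(4),P.mean(0))
a=(P[1]+P[2]-P[0]-P[3]);print('yaw',np.degrees(np.arctan2(a[1],a[0])),np.linalg.norm(P[1]-P[0]),np.linalg.norm(P[2]-P[1]))
for z in(.165,.195):
  H=np.array([onz('wrist',f(*c),z,T) for c in [(190,255),(330,265),(450,290),(590,300)]]);print(z,H.round(4),H.mean(0),np.linalg.norm(H[3]-H[0]))
# predicted
c=P.mean(0);y=np.radians(np.degrees(np.arctan2(a[1],a[0])));d=np.array([np.cos(y),np.sin(y),0])
for s,z in ((29.5,.165),(-29.5,.165),(25.5,.195),(-25.5,.195)):
  q=np.array([c[0],c[1],z])+d*s/1000; p=proj('wrist',q,T)[0]; print(s,z,((p[0]+.5-200)*7-.5).round(),((p[1]+.5-80)*7-.5).round(), proj('top',q).round(1),proj('side',q).round(1))
E
```

```text
[[0.3181 0.2452 0.072 ]
 [0.3599 0.354  0.072 ]
 [0.415  0.3328 0.072 ]
 [0.374  0.2237 0.072 ]] [0.36673742 0.28894961 0.072     ]
yaw 69.18273182842624 0.11648452826382118 0.05907166408960181
0.165 [[0.3564 0.2615 0.165 ]
 [0.3629 0.2808 0.165 ]
 [0.3708 0.2968 0.165 ]
 [0.3774 0.3162 0.165 ]] [0.36686206 0.28879761 0.165     ] 0.05862927362577707
0.195 [[0.3562 0.264  0.195 ]
 [0.3621 0.2814 0.195 ]
 [0.3692 0.2958 0.195 ]
 [0.3752 0.3133 0.195 ]] [0.36569696 0.28862752 0.195     ] 0.05289476547683934
29.5 0.165 592.0 298.0 [[143.5 231.9]] [[216.5 132.9]]
-29.5 0.165 189.0 254.0 [[163.7 240.2]] [[210.  142.3]]
25.5 0.195 587.0 306.0 [[142.2 231.4]] [[215.7 125.1]]
-25.5 0.195 201.0 264.0 [[160.2 238.8]] [[210. 133.]]
```

```bash
python3 - <<'E'
from h import *
delta([.615,.12,.33])
E
```

```text
turn [0. 0. 0.] shift mm (old axes) [-1.000e-01 -2.266e+02 -9.580e+01] (new axes) [-1.000e-01 -2.266e+02 -9.580e+01]
```

Request:
carry_out(
  increments=[
    [0,0,0,0,-30,-13,100],
    [0,0,0,0,-50,-21,100],
    [0,0,0,0,-50,-21,100],
    [0,0,0,0,-50,-21,100],
    [0,0,0,0,-35,-14,100],
    [0,0,0,0,-12,-6,100],
    [0,0,0,0,0,0,100],
  ],
)

```text
time: 2.33
ee_pos: [0.6153, 0.1208, 0.3299]
tcp_rot: [99.5, 89.9, 174.8]
wrist_force: [-0.6, 0.1, -0.4]
opening: 0.0855
```

```bash
python3 - <<'E'
from h import *
T=shot('wrist','pics/w2',k=1.5); print(T.round(4)); print(sensors.get_obs()['time'])
E
```

```text
[[-9.000e-04 -9.675e-01  2.530e-01  6.153e-01]
 [ 1.000e-04  2.530e-01  9.675e-01  1.208e-01]
 [-1.000e+00  9.000e-04 -2.000e-04  3.299e-01]
 [ 0.000e+00  0.000e+00  0.000e+00  1.000e+00]]
2.375
```

View pics/w2.png

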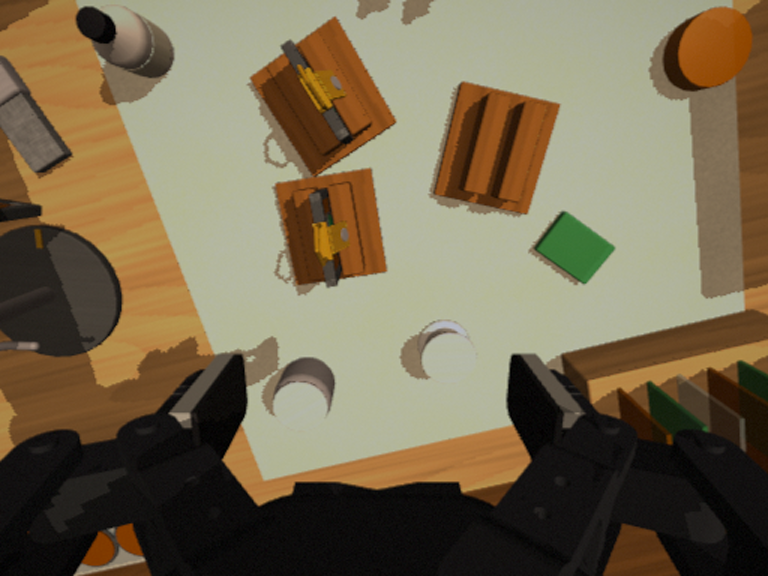

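```bash
python3 - <<'E'
import cv2
im=cv2.imread("pics/w2_raw.png")
cv2.imwrite("pics/c2.png",cv2.resize(im[5:205,160:270],None,fx=4,fy=4,interpolation=cv2.INTER_CUBIC)[:600])
cv2.imwrite("pics/c2a.png",cv2.resize(im[105:200,175:265],None,fx=6,fy=6,interpolation=cv2.INTER_CUBIC))
cv2.imwrite("pics/c2b.png",cv2.resize(im[5:122,160:270],None,fx=5,fy=5,interpolation=cv2.INTER_CUBIC))
cv2.imwrite("pics/c2c.png",cv2.resize(im[120:245,0:100],None,fx=4,fy=4,interpolation=cv2.INTER_CUBIC))
E
```

```text
(no output)
```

View pics/c2a.png

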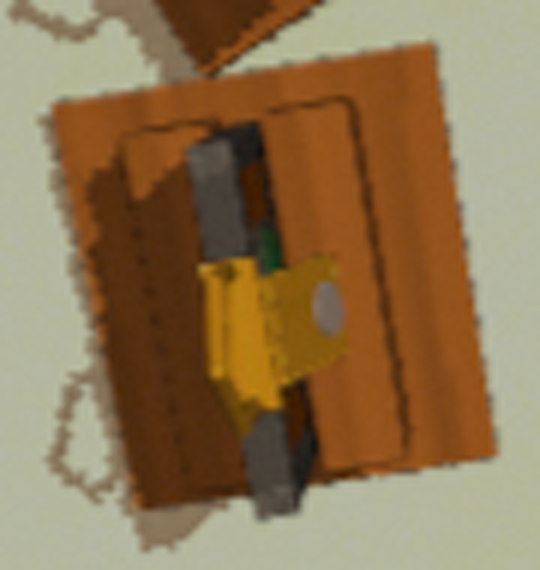

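View pics/c2b.png

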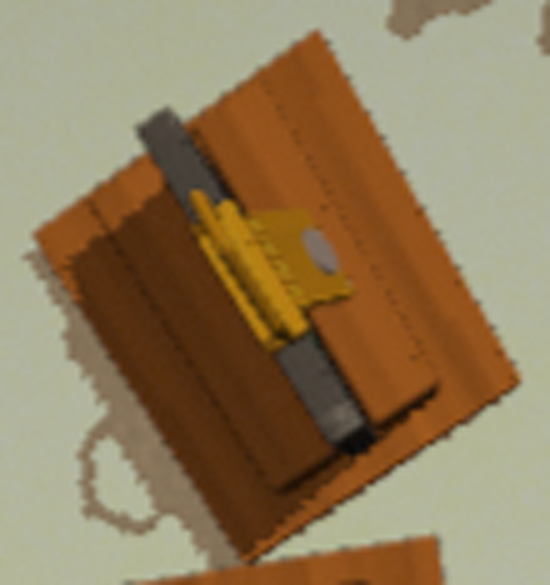

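View pics/c2c.png

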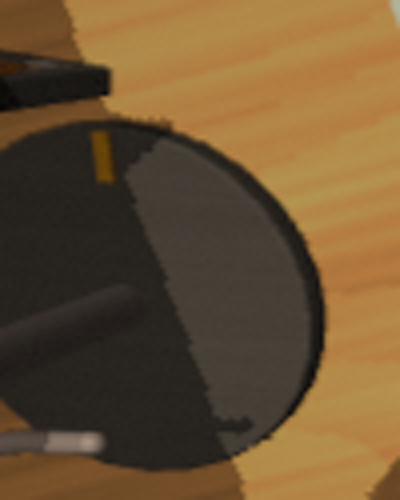

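```bash
python3 - <<'E'
from h import *
T=np.load('pics/w2_T.npy')
fa=lambda u,v:(175+(u+.5)/6-.5,105+(v+.5)/6-.5)
fb=lambda u,v:(160+(u+.5)/5-.5,5+(v+.5)/5-.5)
fc=lambda u,v:((u+.5)/4-.5,120+(v+.5)/4-.5)
fine=lambda a:print(a)
for n,f,e1,e2 in (('A',fa,[(190,150),(232,142)],[(256,520),(298,512)]),('B',fb,[(137,128),(170,110)],[(330,447),(365,428)])):
    g=lambda L:np.mean([onz('wrist',f(*p),.092,T) for p in L],0)
    a,b=g(e1),g(e2);d=b-a;print(n,'ends',a.round(4),b.round(4),'mid',((a+b)/2).round(4),'len',np.linalg.norm(d),'dir',np.degrees(np.arctan2(d[1],d[0])))
for n,f,C in (('A',fa,[(52,103),(435,45),(497,457),(140,508)]),('B',fb,[(317,30),(520,380),(243,562),(35,235)])):
    P=np.array([onz('wrist',f(*p),.012,T) for p in C]);P2=P
    print(n,P.mean(0).round(4),[round(float(np.linalg.norm(P[i]-P[i-1])),4) for i in range(4)],[round(float(np.degrees(np.arctan2(*(P[i]-P[i-1])[[1,0]]))),1) for i in range(4)])
for z in (.006,.010,.014):
    t=np.array([onz('wrist',fc(*p),z,T) for p in [(93,133),(108,131),(98,183),(114,181)]]);print('tab',z,t.round(4).tolist())
E
```

```text
A ends [0.561  0.0812 0.092 ] [0.6429 0.072  0.092 ] mid [0.6019 0.0766 0.092 ] len 0.08239941025015868 dir -6.439911883227193
B ends [0.445  0.0926 0.092 ] [0.5244 0.1172 0.092 ] mid [0.4847 0.1049 0.092 ] len 0.08313366614931485 dir 17.215750978270687
A [0.6023 0.0768 0.012 ] [0.1086, 0.0988, 0.1086, 0.0979] [174.5, 83.7, -6.0, -96.3]
B [0.4796 0.1033 0.012 ] [0.0978, 0.1083, 0.0988, 0.1074] [107.8, 17.5, -72.7, -163.0]
tab 0.006 [[0.5242, -0.2307, 0.006], [0.525, -0.2246, 0.006], [0.5432, -0.238, 0.006], [0.5441, -0.2314, 0.006]]
tab 0.01 [[0.5244, -0.2276, 0.01], [0.5252, -0.2215, 0.01], [0.5433, -0.2348, 0.01], [0.5442, -0.2282, 0.01]]
tab 0.014 [[0.5247, -0.2244, 0.014], [0.5254, -0.2184, 0.014], [0.5433, -0.2315, 0.014], [0.5442, -0.225, 0.014]]
```

```bash
python3 - <<'E'
from h import *
delta([.3668,.2889,.24],69.2)
E
```

```text
turn [ 6.18  0.01 -0.02] shift mm (old axes) [ 90.5 282.3  99.7] (new axes) [ 90.3 291.5  68.7]
```

Request:
carry_out(
  increments=[
    [6.2,0,0,0,0,0,100],
    [0,0,0,0,40,9.5,100],
    [0,0,0,10,50,12,100],
    [0,0,0,20,50,12,100],
    [0,0,0,20,50,12,100],
    [0,0,0,20,50,12,100],
    [0,0,0,15,35,8,100],
    [0,0,0,5,16.5,3.2,100],
    [0,0,0,0,0,0,100],
    [0,0,0,0,0,0,100],
  ],
)

```text
time: 3.62
ee_pos: [0.368, 0.2881, 0.241]
tcp_rot: [-40.6, 89.9, 28.5]
wrist_force: [0.4, -0.9, -0.2]
opening: 0.0851
```

```bash
python3 - <<'E'
from h import *
delta([.3668,.2889,.142],69.2); T=shot('wrist','pics/w3',k=1.5)
E
```

```text
turn [-0.06  0.05  0.04] shift mm (old axes) [99.   1.5  0.2] (new axes) [99.   1.4  0.3]
```

View pics/w3.png

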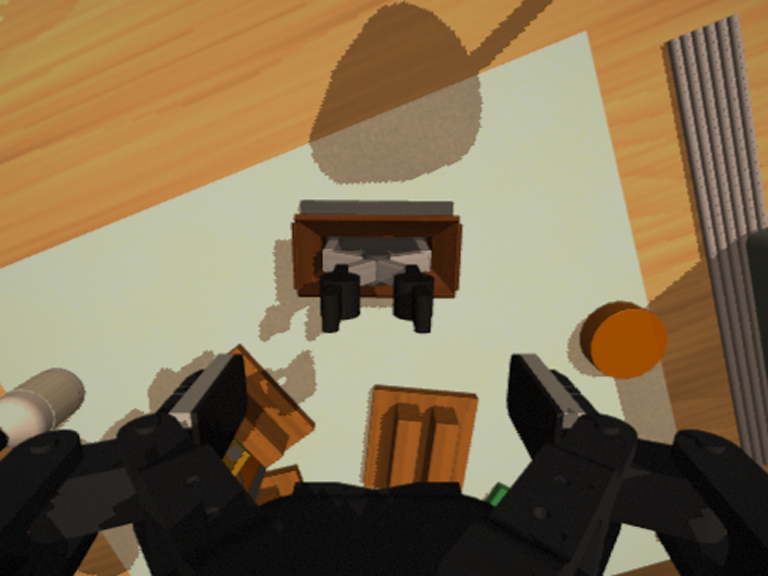

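Request:
carry_out(
  increments=[
    [0,0,0,15,1.5,0.3,100],
    [0,0,0,25,0,0,100],
    [0,0,0,25,0,0,100],
    [0,0,0,20,0,0,100],
    [0,0,0,10,0,0,100],
    [0,0,0,4,0,0,100],
    [0,0,0,0,0,0,80],
    [0,0,0,0,0,0,72],
    [0,0,0,0,0,0,66.5],
    [0,0,0,0,0,0,66.5],
    [0,0,0,0,0,0,66.5],
    [0,0,0,0,0,0,66.5],
  ],
  squeeze=40,
)

```text
time: 5.18
ee_pos: [0.3667, 0.2894, 0.1428]
tcp_rot: [-33.9, 89.9, 35.2]
wrist_force: [0.4, -0.4, 7.3]
opening: 0.057
```

```bash
python3 - <<'E'
from h import *
o=sensors.get_obs();print(o['opening'],o['wrist_force'],o['torque'])
delta([.3668,.2889,.142],69.2); T=shot('wrist','pics/w4',k=1.5)
E
```

```text
0.056954461900384466 [ 0.4124637  -0.37033453  7.34189563] [-0.19027929  0.04160753  0.01784552]
turn [-0.05  0.12  0.08] shift mm (old axes) [ 0.8 -0.2 -0.4] (new axes) [ 0.8 -0.2 -0.4]
```

View pics/w4.png

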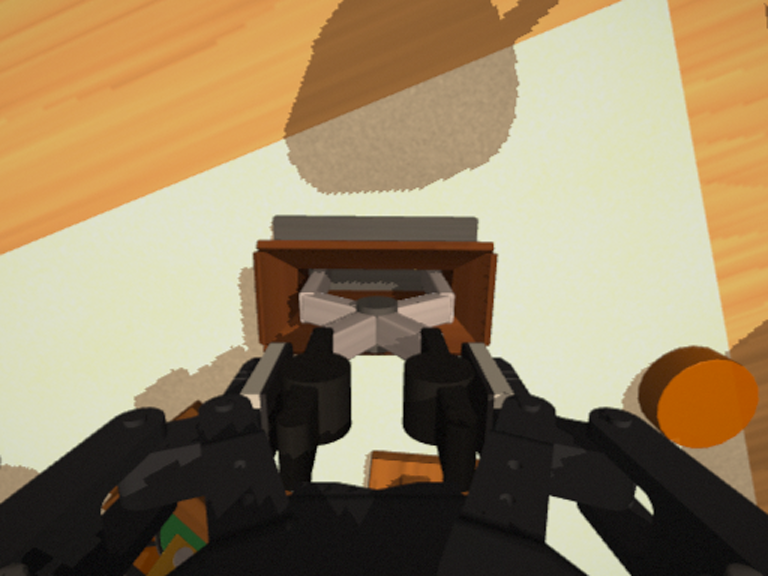

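Request:
carry_out(
  increments=[
    [0,0,0,-5,0,0,66.5],
    [0,0,0,-12,0,0,66.5],
    [0,0,0,-20,0,0,66.5],
    [0,0,0,-25,0,0,66.5],
    [0,0,0,-25,0,0,66.5],
    [0,0,0,-25,0,0,66.5],
    [0,0,0,-20,0,0,66.5],
    [0,0,0,-12,0,0,66.5],
    [0,0,0,-3,0,0,66.5],
    [0,0,0,0,0,0,66.5],
  ],
)

```text
time: 6.48
ee_pos: [0.3662, 0.2889, 0.2879]
tcp_rot: [150.7, 90.0, -140.2]
wrist_force: [-0.4, 0.3, -2.1]
opening: 0.0568
```

```bash
python3 - <<'E'
from h import *
o=sensors.get_obs();print(o['opening'],o['wrist_force'],o['torque'])
T=shot('wrist','pics/w5',k=1.5)
shot('side','pics/s5',(150,400,60,260),3)
y=np.radians(17.4+90); c=np.array([.4847,.105,0])+np.array([np.cos(y),np.sin(y),0])*.0025
c[2]=.29;print(c); delta(c,17.4+90)
y=np.radians(-6.2+90); c=np.array([.602,.0767,0])+np.array([np.cos(y),np.sin(y),0])*.0025
print(c)
E
```

```text
0.056750962814368866 [-0.40070725  0.31305804 -2.08946774] [ 0.01182941 -0.00674393  0.03757968]
[0.4839524 0.1073856 0.29     ]
turn [-38.25  -0.04  -0.05] shift mm (old axes) [  -2.4 -174.8 -127.6] (new axes) [  -2.5  -58.3 -208.4]
[0.60227    0.07918538 0.        ]
```

View pics/w5.png

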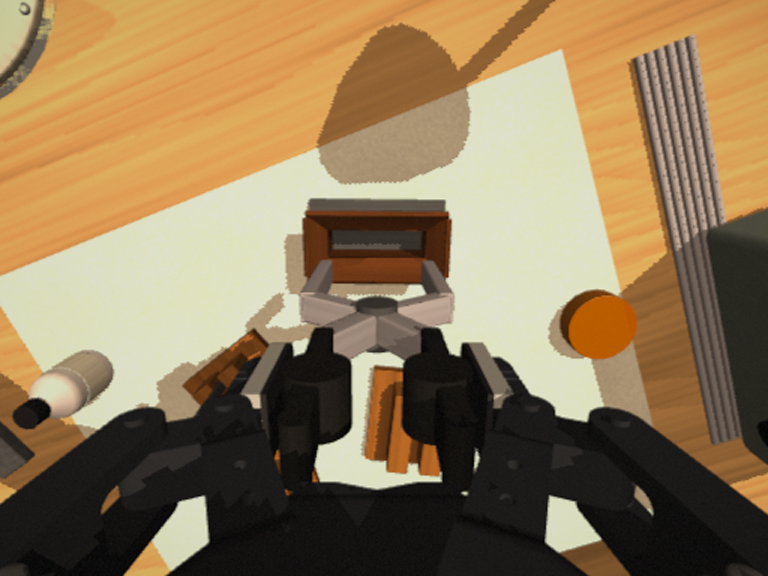

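View pics/s5.png

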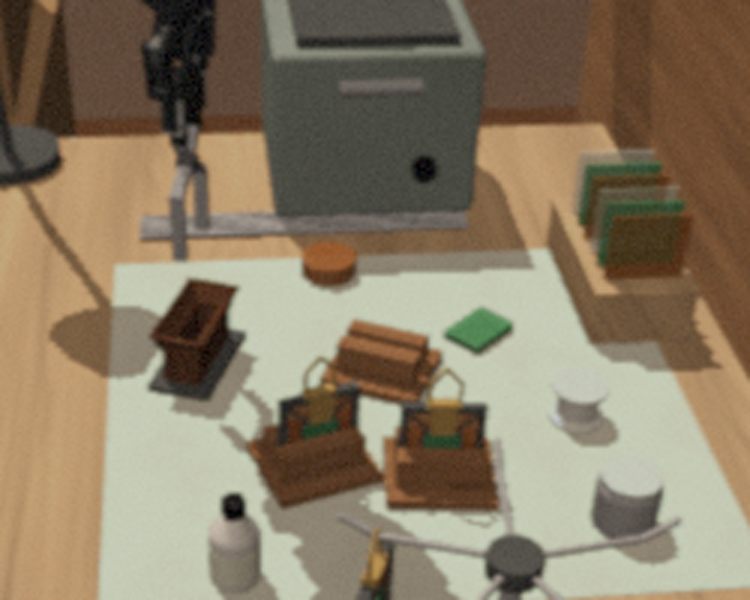

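Request:
carry_out(
  increments=[
    [-5,0,0,0,0,0,66.5],
    [-8,0,0,0,0,0,66.5],
    [-9,0,0,0,0,0,66.5],
    [-9,0,0,0,0,0,66.5],
    [-5,0,0,0,-6,-20,66.5],
    [-2.2,0,0,0,-10,-35,66.5],
    [0,0,0,0,-11,-40,66.5],
    [0,0,0,0,-11,-40,66.5],
    [0,0,0,0,-10,-35,66.5],
    [0,0,0,0,-7,-25,66.5],
    [0,0,0,0,-3,-12,66.5],
    [0,0,0,0,0,0,66.5],
  ],
)

```text
time: 8.07
ee_pos: [0.4798, 0.1064, 0.2879]
tcp_rot: [75.4, 89.9, -177.3]
wrist_force: [-0.2, -0.6, -2.1]
opening: 0.0566
```

```bash
python3 - <<'E'
from h import *
o=sensors.get_obs();print(o['opening'],o['wrist_force'],o['torque'])
T=shot('wrist','pics/w6',k=1.5)
delta([.484,.1074,.201],17.4+90)
E
```

```text
0.056582794788041464 [-0.1951451  -0.5772422  -2.09351381] [ 0.02715841 -0.03298376 -0.0273522 ]
turn [-0.07  0.02 -0.03] shift mm (old axes) [87.1 -4.4 -0.9] (new axes) [87.1 -4.4 -0.9]
```

View pics/w6.png

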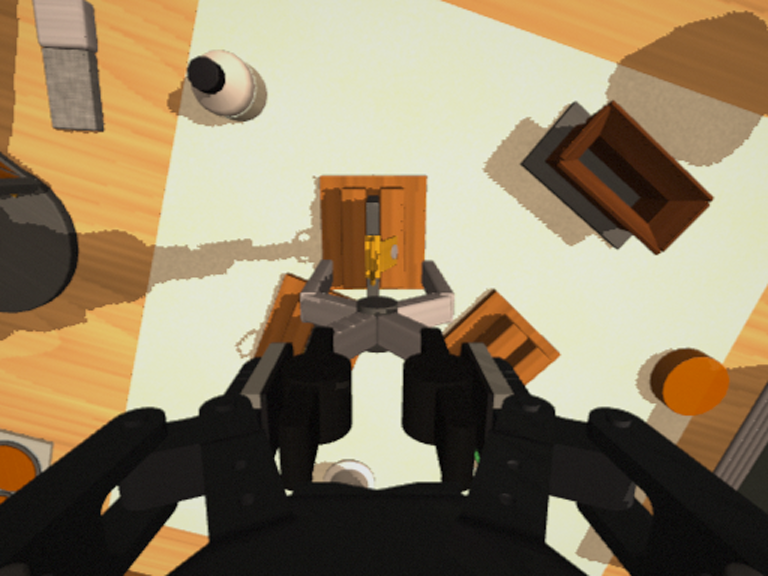

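Request:
carry_out(
  increments=[
    [0,0,0,0,-4.4,-0.9,66.5],
    [0,0,0,12,0,0,66.5],
    [0,0,0,20,0,0,66.5],
    [0,0,0,20,0,0,66.5],
    [0,0,0,18,0,0,66.5],
    [0,0,0,12,0,0,66.5],
    [0,0,0,5,0,0,66.5],
    [0,0,0,0,0,0,66.5],
    [0,0,0,0,0,0,66.5],
  ],
)

```text
time: 9.25
ee_pos: [0.4845, 0.1071, 0.2019]
tcp_rot: [-94.8, 89.9, 12.5]
wrist_force: [-0.3, -0.1, -0.6]
opening: 0.0567
```

```bash
python3 - <<'E'
from h import *
o=sensors.get_obs();print(o['opening'],o['wrist_force'],o['torque'])
T=shot('wrist','pics/w7',(130,380,60,310),2.4)
shot('side','pics/s7',(220,320,140,240),6)
delta([.484,.1074,.201],17.4+90)
E
```

```text
0.05666862036375562 [-0.29559433 -0.09272506 -0.64275799] [-0.0387173  -0.01416378 -0.01547735]
turn [-0.06 -0.    0.05] shift mm (old axes) [0.8 0.4 0.4] (new axes) [0.8 0.4 0.4]
```

View pics/w7.png

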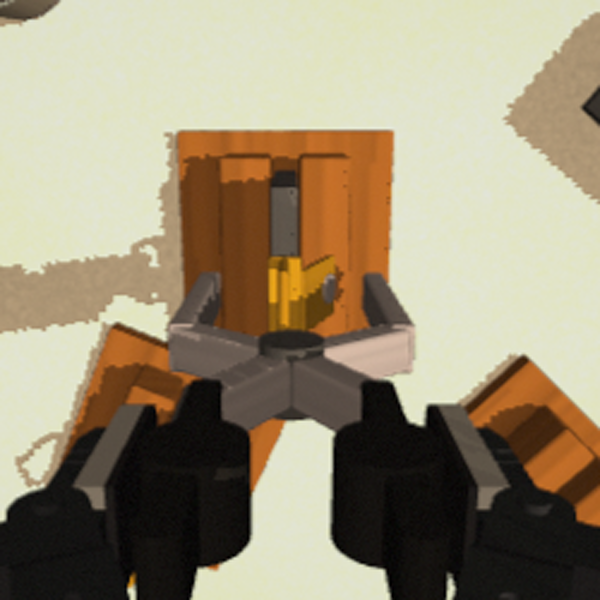

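View pics/s7.png

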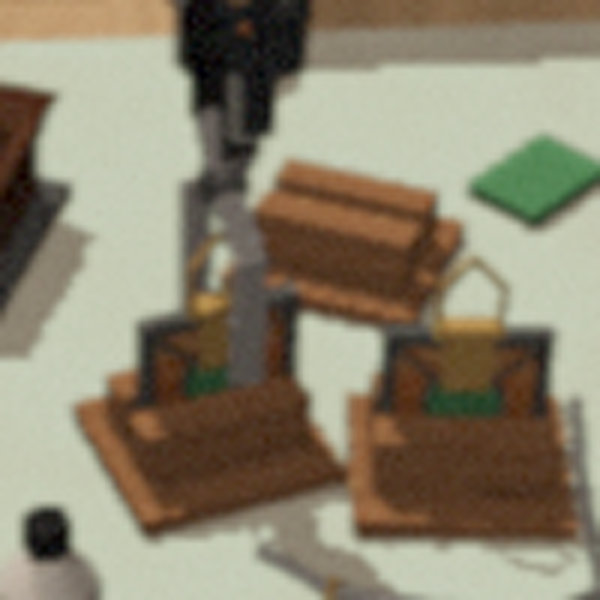

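```bash
python3 - <<'E'
from h import *
y=np.radians(17.4);ex=np.array([np.cos(y),np.sin(y),0]);ey=np.array([-np.sin(y),np.cos(y),0]);m=np.array([.4847,.105,.052])
T=np.load('pics/w7_T.npy')
f=lambda p:((p+.5-[220,140])*6-.5).round()
g=lambda p:((p+.5-[130,60])*2.4-.5).round()
for n,q in {'topR':m+ex*.042+[0,0,.04],'topL':m-ex*.042+[0,0,.04],'apex':m+[0,0,.082],'jaw near tip':np.array([.4845,.1071,.067])-ey*.032,'jaw far tip':np.array([.4845,.1071,.067])+ey*.032,'pivot':np.array([.4845,.1071,.162])}.items():
    print(n,'side',f(proj('side',q)[0]),'wrist',g(proj('wrist',q,T)[0]))
E
```

```text
topR side [300. 285.] wrist [285. 409.]
topL side [140. 324.] wrist [284. 190.]
apex side [222. 234.] wrist [284. 339.]
jaw near tip side [245. 380.] wrist [211. 289.]
jaw far tip side [195. 305.] wrist [369. 289.]
pivot side [222. 182.] wrist [290. 372.]
```

Request:
carry_out(
  increments=[
    [0,0,0,0,0,0,58],
    [0,0,0,0,0,0,50],
    [0,0,0,0,0,0,44],
    [0,0,0,0,0,0,39],
    [0,0,0,0,0,0,36],
    [0,0,0,0,0,0,34],
    [0,0,0,0,0,0,33],
    [0,0,0,0,0,0,33],
    [0,0,0,0,0,0,33],
  ],
  squeeze=35,
)

```text
time: 10.48
ee_pos: [0.4843, 0.1071, 0.2012]
tcp_rot: [50.2, 90.0, 157.5]
wrist_force: [-0.4, -1.7, -2.3]
opening: 0.0285
```

```bash
python3 - <<'E'
from h import *
o=sensors.get_obs();print(o['opening'],o['wrist_force'],o['torque'])
T=shot('wrist','pics/w8',(130,380,60,310),2.4)
E
```

```text
0.028518610531631402 [-0.4432151  -1.67005059 -2.31869651] [-0.07413755 -0.06474526  0.01838061]
```

View pics/w8.png

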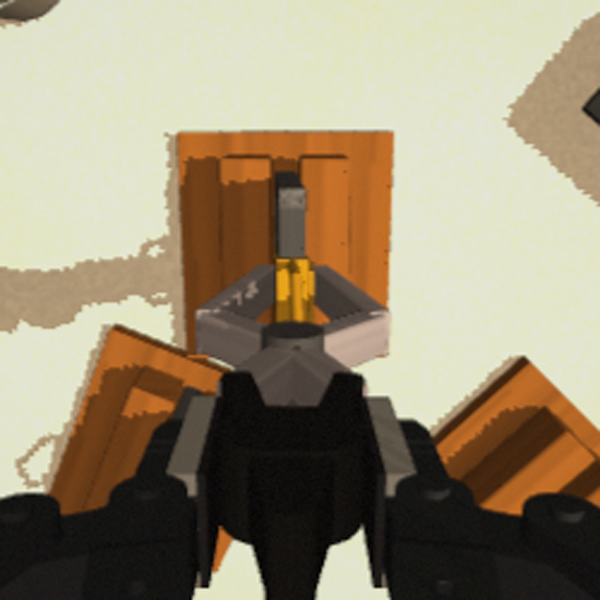

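Request:
carry_out(
  increments=[
    [0,0,0,0,0,0,40],
    [0,0,0,0,0,0,48],
    [0,0,0,0,0,0,56],
    [0,0,0,0,0,0,62],
    [0,0,0,0,0,0,66.5],
    [0,0,0,0,0,0,66.5],
    [0,0,0,0,0,0,66.5],
  ],
  squeeze=40,
)

```text
time: 11.4
ee_pos: [0.4843, 0.1071, 0.2013]
tcp_rot: [-32.6, 90.0, 74.7]
wrist_force: [-0.5, -1.0, -2.8]
opening: 0.0567
```

```bash
python3 - <<'E'
from h import *
o=sensors.get_obs();print(o['opening'],o['wrist_force'],o['torque'])
T=shot('wrist','pics/w9',(130,380,60,310),2.4)
E
```

```text
0.05670715121608935 [-0.51397857 -1.01960726 -2.78709076] [ 0.02118427 -0.03314572  0.00468973]
```

View pics/w9.png

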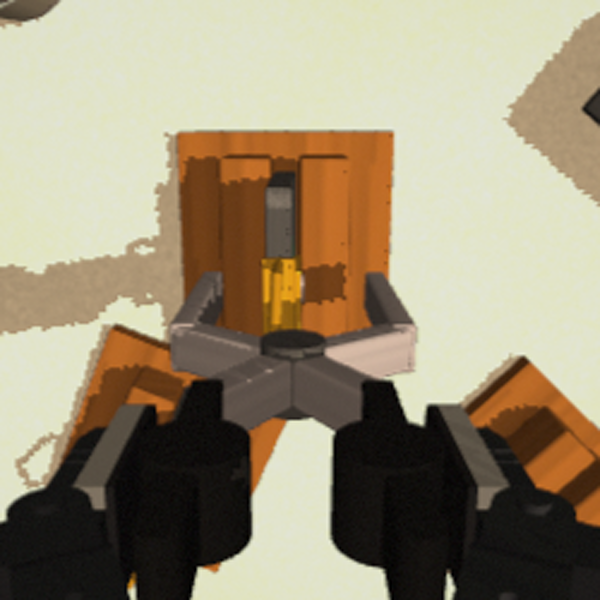

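Request:
carry_out(
  increments=[
    [0,0,0,-5,0,0,66.5],
    [0,0,0,-15,0,0,66.5],
    [0,0,0,-22,0,0,66.5],
    [0,0,0,-22,0,0,66.5],
    [0,0,0,-16,0,0,66.5],
    [4,0,0,-8,0,0,66.5],
    [8,0,0,0,0,0,66.5],
    [8,0,0,0,0,0,66.5],
    [3.6,0,0,0,0,0,66.5],
    [0,0,0,0,0,0,66.5],
  ],
)

```text
time: 12.7
ee_pos: [0.4844, 0.1071, 0.2903]
tcp_rot: [-71.4, 89.9, 12.3]
wrist_force: [0.3, 0.1, -3.1]
opening: 0.0572
```

```bash
python3 - <<'E'
from h import *
delta([.6023,.0792,.29],83.8)
T=shot('wrist','pics/w10',k=1.5)
E
```

```text
turn [-0.03  0.02  0.06] shift mm (old axes) [   0.4 -120.2  -14.9] (new axes) [   0.3 -120.2  -15. ]
```

View pics/w10.png

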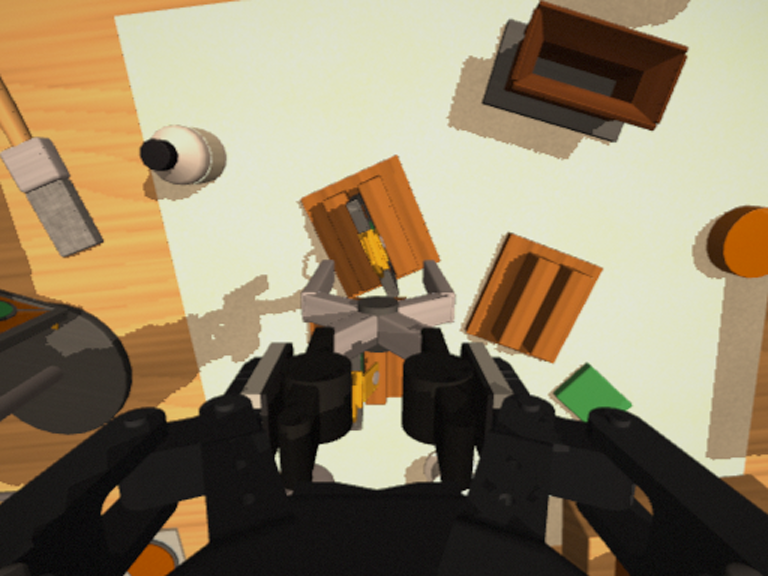

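Request:
carry_out(
  increments=[
    [0,0,0,0,-15,-2,66.5],
    [0,0,0,0,-30,-4,66.5],
    [0,0,0,0,-35,-4,66.5],
    [0,0,0,0,-27,-3,66.5],
    [0,0,0,0,-13,-2,66.5],
    [0,0,0,0,0,0,66.5],
    [0,0,0,0,0,0,66.5],
  ],
)

```text
time: 13.62
ee_pos: [0.6019, 0.079, 0.2892]
tcp_rot: [98.5, 90.0, -177.7]
wrist_force: [0.2, -0.1, -2.2]
opening: 0.0565
```

```bash
python3 - <<'E'
from h import *
delta([.6023,.0792,.201],83.8)
T=shot('wrist','pics/w11',(130,380,60,310),2.4)
y=np.radians(-6.2);ex=np.array([np.cos(y),np.sin(y),0]);ey=np.array([-np.sin(y),np.cos(y),0]);m=np.array([.602,.0767,.052])
g=lambda p:((p+.5-[130,60])*2.4-.5).round()
for q in (m-ex*.042+[0,0,.04],m+ex*.042+[0,0,.04]): print(g(proj('wrist',q-ey*.005,T)[0]),g(proj('wrist',q+ey*.005,T)[0]))
E
```

```text
turn [-0.04 -0.   -0.02] shift mm (old axes) [88.2 -0.4  0.2] (new axes) [88.2 -0.4  0.2]
[275. 174.] [296. 174.]
[276. 342.] [296. 342.]
```

View pics/w11.png

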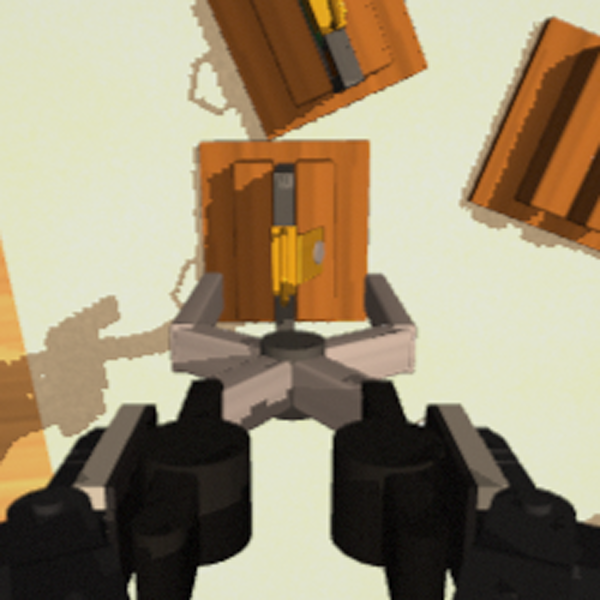

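Aligned; descend and squeeze.

Request:
carry_out(
  increments=[
    [0,0,0,12,0,0,66.5],
    [0,0,0,20,0,0,66.5],
    [0,0,0,20,0,0,66.5],
    [0,0,0,18,0,0,66.5],
    [0,0,0,12,0,0,66.5],
    [0,0,0,6,0,0,66.5],
    [0,0,0,0,0,0,66.5],
    [0,0,0,0,0,0,66.5],
  ],
)

```text
time: 14.68
ee_pos: [0.6022, 0.0791, 0.202]
tcp_rot: [-76.3, 89.9, 7.5]
wrist_force: [-0.0, 0.5, -2.2]
opening: 0.0564
```

Request:
carry_out(
  increments=[
    [0,0,0,0,0,0,58],
    [0,0,0,0,0,0,50],
    [0,0,0,0,0,0,44],
    [0,0,0,0,0,0,39],
    [0,0,0,0,0,0,36],
    [0,0,0,0,0,0,34],
    [0,0,0,0,0,0,33],
    [0,0,0,0,0,0,33],
    [0,0,0,0,0,0,33],
  ],
  squeeze=35,
)

```text
time: 15.8
ee_pos: [0.602, 0.0791, 0.2013]
tcp_rot: [-29.9, 90.0, 53.8]
wrist_force: [1.3, -0.6, -3.5]
opening: 0.0287
```

Request:
carry_out(
  increments=[
    [0,0,0,0,0,0,40],
    [0,0,0,0,0,0,48],
    [0,0,0,0,0,0,56],
    [0,0,0,0,0,0,62],
    [0,0,0,0,0,0,66.5],
    [0,0,0,0,0,0,66.5],
    [0,0,0,0,0,0,66.5],
  ],
  squeeze=40,
)

```text
time: 16.68
ee_pos: [0.6019, 0.0791, 0.2013]
tcp_rot: [95.0, 90.0, 178.7]
wrist_force: [0.3, 0.5, -2.5]
opening: 0.0572
```

```bash
python3 - <<'E'
from h import *
T=shot('wrist','pics/w12',(130,380,60,310),2.4)
E
```

```text
(no output)
```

View pics/w12.png

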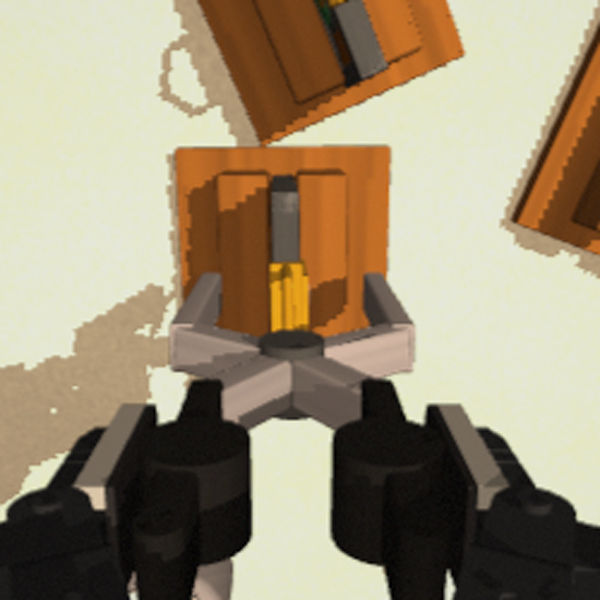

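Request:
carry_out(
  increments=[
    [0,0,0,-5,0,0,66.5],
    [0,0,0,-15,0,0,66.5],
    [0,0,0,-22,0,0,66.5],
    [0,0,0,-22,0,0,66.5],
    [0,0,0,-16,0,0,66.5],
    [4,0,0,-8,0,0,66.5],
    [7,0,0,0,0,0,66.5],
    [3.6,0,0,0,0,0,66.5],
    [0,0,0,0,0,0,66.5],
  ],
)

```text
time: 17.85
ee_pos: [0.602, 0.0791, 0.2903]
tcp_rot: [-61.6, 89.9, 7.5]
wrist_force: [0.1, -0.0, -1.5]
opening: 0.057
```

```bash
python3 - <<'E'
from h import *
delta([.3668,.2889,.29],69.2)
T=shot('wrist','pics/w13',k=1.5)
E
```

```text
turn [-0.03  0.03  0.06] shift mm (old axes) [1.000e-01 2.945e+02 1.125e+02] (new axes) [  0.3 294.4 112.6]
```

View pics/w13.png

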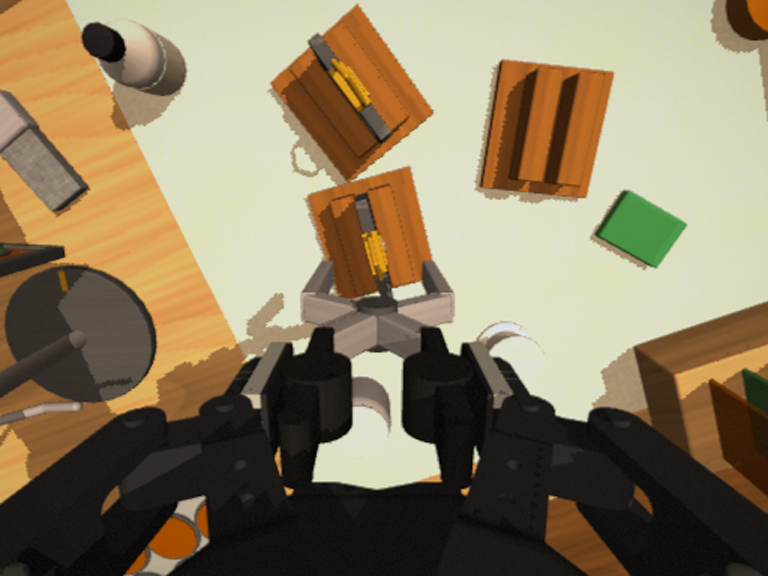

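Request:
carry_out(
  increments=[
    [0,0,0,0,17,6.5,66.5],
    [0,0,0,0,35,13.4,66.5],
    [0,0,0,0,45,17.2,66.5],
    [0,0,0,0,50,19.1,66.5],
    [0,0,0,0,50,19.1,66.5],
    [0,0,0,0,45,17.2,66.5],
    [0,0,0,0,35,13.4,66.5],
    [0,0,0,0,17.4,6.7,66.5],
    [0,0,0,0,0,0,66.5],
    [0,0,0,0,0,0,66.5],
  ],
)

```text
time: 19.15
ee_pos: [0.3673, 0.2888, 0.2896]
tcp_rot: [-67.7, 90.0, 1.5]
wrist_force: [0.7, -0.4, -1.8]
opening: 0.0566
```

```bash
python3 - <<'E'
from h import *
delta([.3668,.2889,.146],69.2)
T=shot('wrist','pics/w14',k=1.5)
E
```

```text
turn [-0.02  0.01  0.02] shift mm (old axes) [ 1.436e+02  5.000e-01 -1.000e-01] (new axes) [ 1.436e+02  4.000e-01 -1.000e-01]
```

View pics/w14.png

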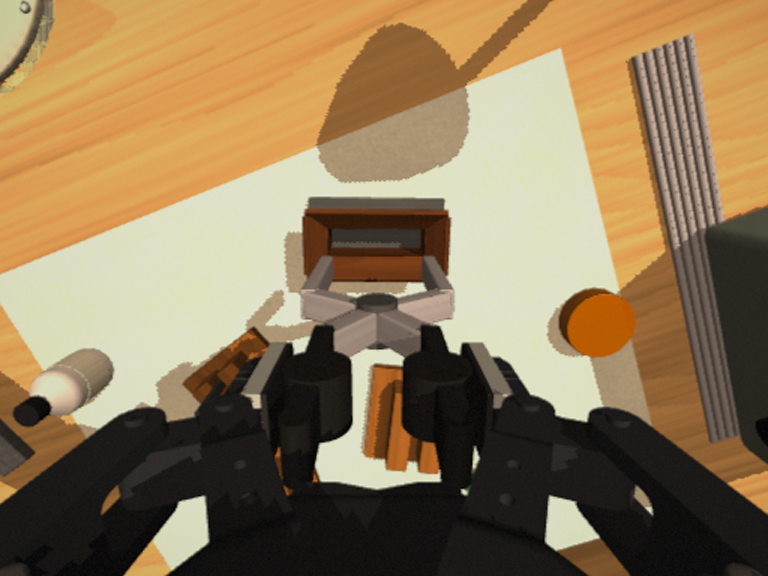

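Request:
carry_out(
  increments=[
    [0,0,0,12,0,0,66.5],
    [0,0,0,22,0,0,66.5],
    [0,0,0,25,0,0,66.5],
    [0,0,0,25,0,0,66.5],
    [0,0,0,22,0,0,66.5],
    [0,0,0,18,0,0,66.5],
    [0,0,0,12,0,0,66.5],
    [0,0,0,6,0,0,66.5],
    [0,0,0,2,0,0,66.5],
    [0,0,0,2,0,0,66.5],
    [0,0,0,0,0,0,66.5],
  ],
)

```text
time: 20.58
ee_pos: [0.3673, 0.2894, 0.1442]
tcp_rot: [-32.7, 89.9, 36.5]
wrist_force: [-0.4, 0.6, 1.6]
opening: 0.0569
```

```bash
python3 - <<'E'
from h import *
o=sensors.get_obs();print(o['opening'],o['wrist_force'],o['torque'])
delta([.3668,.2889,.143],69.2)
T=shot('wrist','pics/w15',k=1.5)
E
```

```text
0.05690041819885056 [-0.3999714   0.61581257  1.572217  ] [0.01872307 0.04385857 0.01246394]
turn [-0.05  0.08  0.05] shift mm (old axes) [ 1.2  0.3 -0.7] (new axes) [ 1.2  0.3 -0.7]
```

View pics/w15.png

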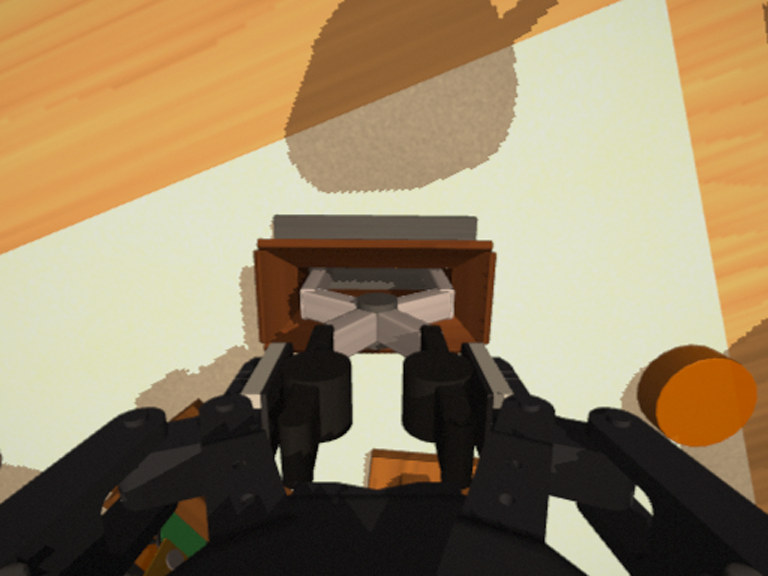

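Request:
carry_out(
  increments=[
    [0,0,0,1,0,0,66.5],
    [0,0,0,0,0,0,70],
    [0,0,0,0,0,0,80],
    [0,0,0,0,0,0,95],
    [0,0,0,0,0,0,100],
    [0,0,0,0,0,0,100],
    [0,0,0,-10,0,0,100],
    [0,0,0,-25,0,0,100],
    [0,0,0,-30,0,0,100],
    [0,0,0,-30,0,0,100],
    [0,0,0,-30,0,0,100],
    [0,0,0,-30,0,0,100],
  ],
)

```text
time: 22.12
ee_pos: [0.3668, 0.289, 0.2991]
tcp_rot: [-31.1, 90.0, 38.1]
wrist_force: [-0.1, 0.3, -0.1]
opening: 0.0856
```

```bash
python3 - <<'E'
from h import *
T=shot('wrist','pics/w16',k=1.5)
shot('side','pics/s16',(170,270,100,200),6)
print(T.round(3)); print(sensors.get_obs()['time'],sensors.get_obs()['q'])
E
```

```text
[[ 0.001 -0.934  0.356  0.367]
 [ 0.001  0.356  0.934  0.289]
 [-1.    -0.     0.001  0.299]
 [ 0.     0.     0.     1.   ]]
22.225 [ 3.82337056e+01 -4.35075436e+00  8.59720923e+00  1.02658989e+02
  1.89700202e-03  5.90904088e+01]
```

View pics/w16.png

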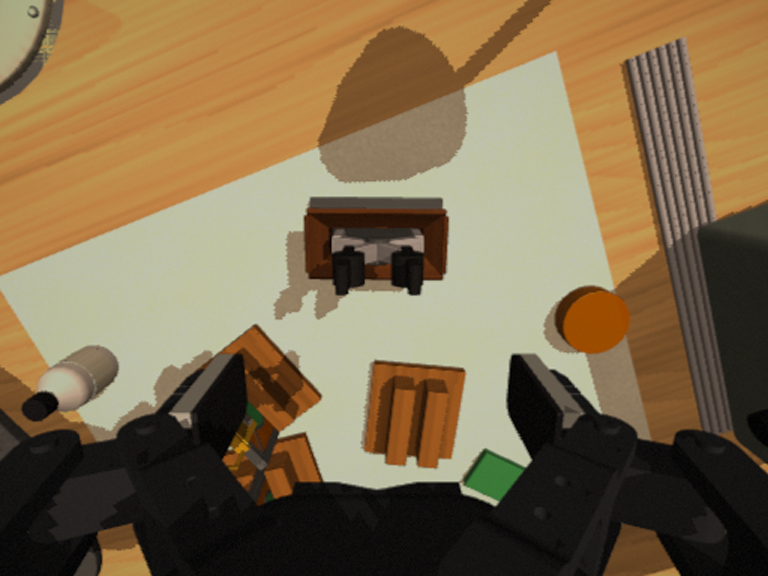

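View pics/s16.png

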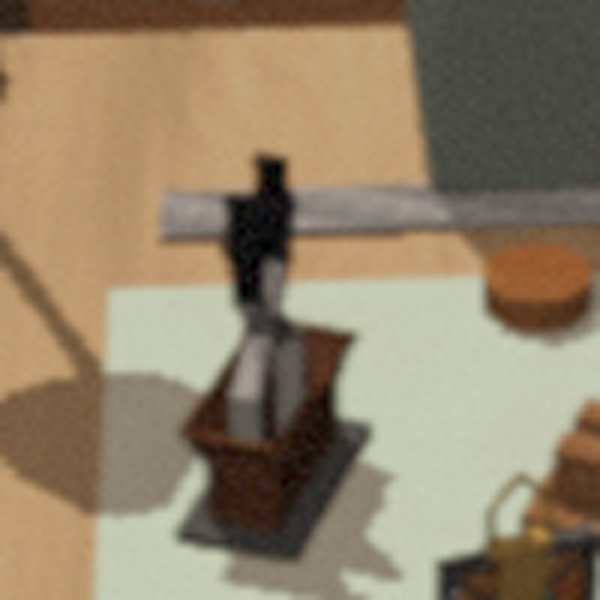

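Request:
carry_out(
  increments=[
    [5,0,0,-10,0,0,60],
    [9,0,0,-12,0,0,30],
    [10,0,0,-12,0,0,30],
    [10,0,0,-12,0,0,30],
    [10,0,0,-12,0,0,30],
    [10,0,0,0,0,0,30],
    [10,0,0,0,0,0,30],
    [8,0,0,0,0,0,30],
    [3.2,0,0,0,0,0,30],
  ],
)

```text
time: 23.35
ee_pos: [0.3669, 0.2891, 0.3551]
tcp_rot: [-134.6, 90.0, -140.8]
wrist_force: [0.1, -0.8, -0.2]
opening: 0.0258
```

```bash
python3 - <<'E'
from h import *
delta([.58,-.22,.36],-6)
E
```

```text
turn [-0.23 -0.01  0.01] shift mm (old axes) [  -4.9 -482.9  267.1] (new axes) [  -4.9 -484.   265.2]
```

Request:
carry_out(
  increments=[
    [0,0,0,-5,-25,14,30],
    [0,0,0,0,-42,23,30],
    [0,0,0,0,-50,27.5,30],
    [0,0,0,0,-50,27.5,30],
    [0,0,0,0,-50,27.5,30],
    [0,0,0,0,-50,27.5,30],
    [0,0,0,0,-50,27.5,30],
    [0,0,0,0,-50,27.5,30],
    [0,0,0,0,-50,27.5,30],
    [0,0,0,0,-42,23,30],
    [0,0,0,0,-25,14,30],
    [0,0,0,0,0,0,30],
  ],
)

```text
time: 24.85
ee_pos: [0.5813, -0.2221, 0.3585]
tcp_rot: [167.6, 89.9, 161.4]
wrist_force: [0.2, 1.4, -1.2]
opening: 0.0255
```

```bash
python3 - <<'E'
from h import *
T=shot('wrist','pics/w17',k=1.5);print(T.round(3),sensors.get_obs()['q'])
E
```

```text
[[-0.002  0.108  0.994  0.581]
 [ 0.001  0.994 -0.108 -0.222]
 [-1.     0.001 -0.002  0.358]
 [ 0.     0.     0.     1.   ]] [-2.08217152e+01  2.25704630e+01  4.61484123e+01  1.13673367e+02
  6.44763515e-03  7.53086436e+01]
```

View pics/w17.png

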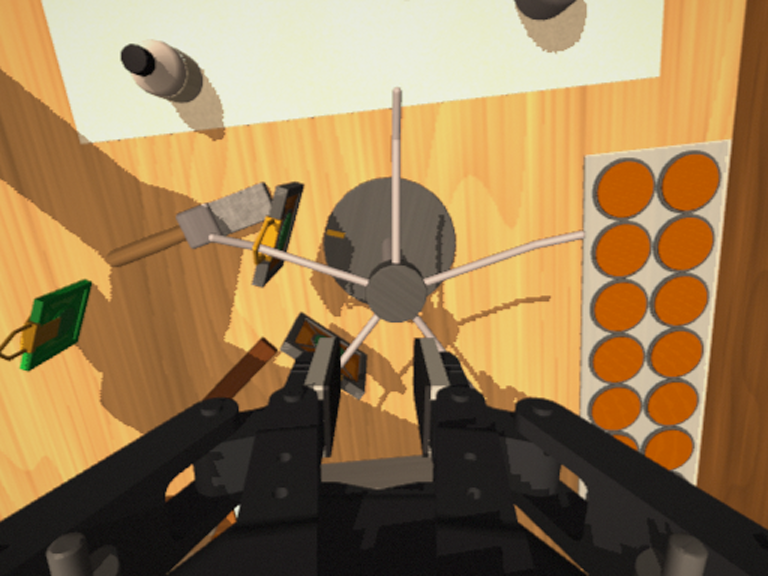

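```bash
python3 - <<'E'
import cv2
im=cv2.imread("pics/w17_raw.png")
cv2.imwrite("pics/c17.png",cv2.resize(im[50:220,130:395],None,fx=3,fy=3,interpolation=cv2.INTER_CUBIC))
cv2.imwrite("pics/c17b.png",cv2.resize(im[110:220,205:315],None,fx=6,fy=6,interpolation=cv2.INTER_CUBIC)[:600])
E
```

```text
(no output)
```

View pics/c17.png

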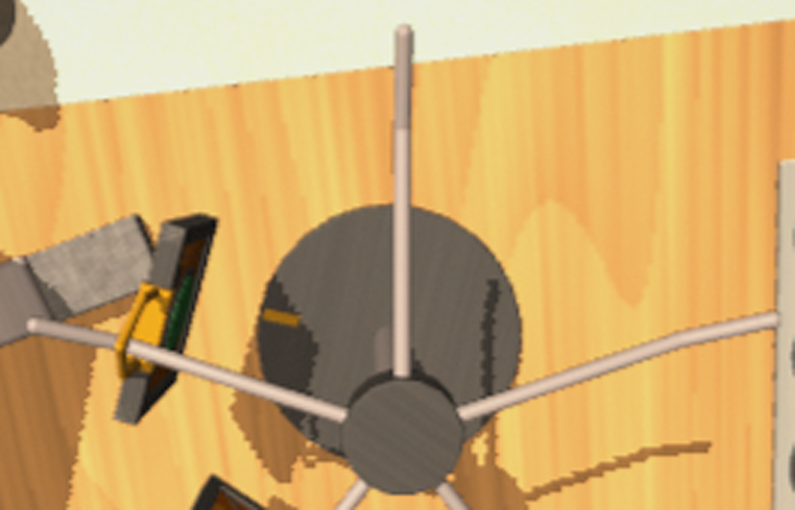

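View pics/c17b.png

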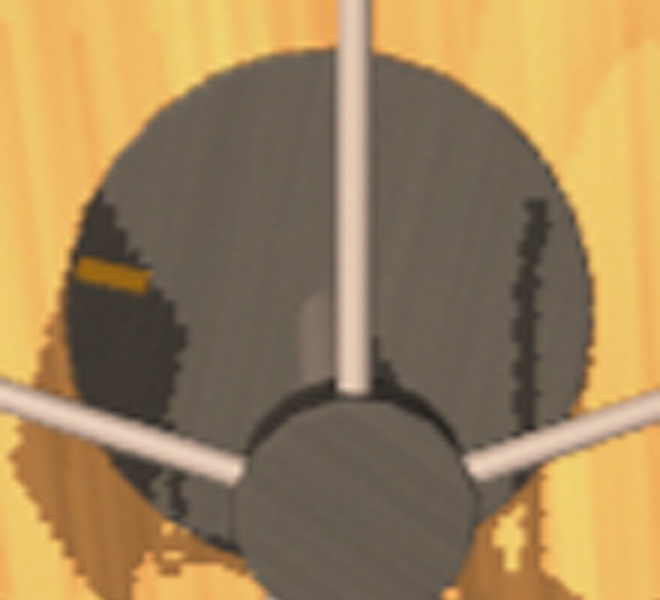

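```bash
python3 - <<'E'
from h import *
T=np.load('pics/w17_T.npy')
f=lambda u,v:(130+(u+.5)/3-.5,50+(v+.5)/3-.5)
g=lambda u,v:(205+(u+.5)/6-.5,110+(v+.5)/6-.5)
h=onz('wrist',f(403,434),.204,T);print('hub',h, 'camz',ray('wrist',(0,0),T)[0])
for z in(.008,.012):
  L=[onz('wrist',g(*p),z,T) for p in [(66,310),(592,305),(329,47)]]
  A=np.array([[2*p[0],2*p[1],1] for p in L]);b=[p[0]**2+p[1]**2 for p in L];s=np.linalg.solve(A,b)
  print('foot',z,s[:2],np.sqrt(s[2]+s[0]**2+s[1]**2))
  t=[onz('wrist',g(*p),z,T) for p in [(75,268),(152,282)]];d=t[0]-t[1];print('tab',t,np.degrees(np.arctan2(d[1],d[0])), [np.degrees(np.arctan2(p[1]-h[1],p[0]-h[0])) for p in t])
for p in [(404,30),(33,326),(776,320)]:
  q=onz('wrist',f(*p),.202,T);print('tip',q,np.degrees(np.arctan2(*(q-h)[[1,0]])),np.linalg.norm(q[:2]-h[:2]))
# bar at hub exit vs elbow
for a,b,za,zb in [((402,370),(402,130),.197,.190)]:
  q=onz('wrist',f(*a),za,T);r=onz('wrist',f(*b),zb,T);d=r-q;print(np.degrees(np.arctan2(d[1],d[0])),np.linalg.norm(r[:2]-h[:2]))
E
```

```text
hub [ 0.59277946 -0.24274918  0.204     ] camz [ 0.58887388 -0.15453441  0.50027513]
foot 0.008 [ 0.59295812 -0.24407907] 0.07451674143674986
tab [array([ 0.52331863, -0.22238463,  0.008     ]), array([ 0.54437055, -0.22864139,  0.008     ])] 163.44774587415384 [np.float64(163.65990047318644), np.float64(163.7523059474028)]
foot 0.012 [ 0.59292493 -0.24335148] 0.07391125285983062
tab [array([ 0.5238513 , -0.22183331,  0.012     ]), array([ 0.54473217, -0.22803923,  0.012     ])] 163.44774587415375 [np.float64(163.1198692472925), np.float64(162.977730188655)]
tip [ 0.6057348  -0.11182206  0.202     ] 84.348933490971 0.13156653045734173
tip [ 0.47047697 -0.19140474  0.202     ] 157.22659441996925 0.1326429435357237
tip [ 0.72330173 -0.21656796  0.202     ] 11.342333194195168 0.13312219557498373
84.30362772622854 0.1023154657264906
```

```bash
python3 - <<'E'
from h import *
delta([.5996,-.1756,.22],-5.7);print(sensors.get_obs()['opening'])
E
```

```text
turn [-0.43 -0.09 -0.03] shift mm (old axes) [139.2  47.   13.9] (new axes) [139.2  46.9  14. ]
0.025942105964051474
```

Request:
carry_out(
  increments=[
    [-0.4,0,0,0,15,5,30],
    [0,0,0,10,22,6,30],
    [0,0,0,25,10,3,30],
    [0,0,0,35,0,0,30],
    [0,0,0,35,0,0,30],
    [0,0,0,22,0,0,30],
    [0,0,0,10,0,0,30],
    [0,0,0,2,0,0,30],
    [0,0,0,0,0,0,30],
  ],
)

```text
time: 26.02
ee_pos: [0.5998, -0.1746, 0.2224]
tcp_rot: [-9.0, 89.9, -14.6]
wrist_force: [-0.3, 0.0, -0.6]
opening: 0.0256
```

```bash
python3 - <<'E'
from h import *
delta([.5996,-.1756,.178],-5.7)
T=shot('wrist','pics/w18',k=1.5)
E
```

```text
turn [0.07 0.08 0.01] shift mm (old axes) [44.4 -1.  -0.2] (new axes) [44.4 -1.1 -0.1]
```

View pics/w18.png

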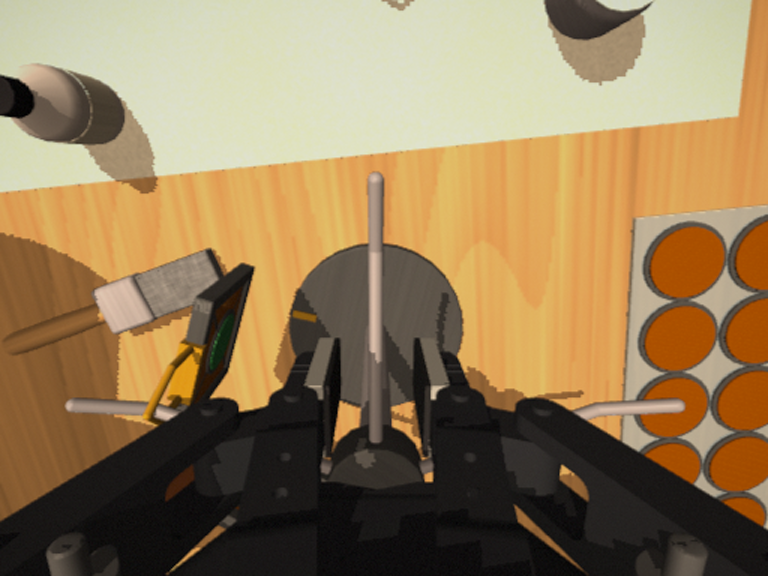

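Request:
carry_out(
  increments=[
    [0,0,0,10,0,0,30],
    [0,0,0,18,0,0,30],
    [0,0,0,12,0,0,30],
    [0,0,0,4,0,0,30],
    [0,0,0,0,0,0,30],
  ],
)

```text
time: 26.7
ee_pos: [0.5995, -0.175, 0.1773]
tcp_rot: [160.9, 90.0, 155.2]
wrist_force: [0.3, 0.3, 0.5]
opening: 0.0256
```

Request:
carry_out(
  increments=[
    [-4,0,0,0,-0.2,-4.7,30],
    [-7,0,0,0,-0.5,-8.3,30],
    [-8,0,0,0,-0.7,-9.5,30],
    [-8,0,0,0,-0.7,-9.5,30],
    [-8,0,0,0,-0.7,-9.5,30],
    [-8,0,0,0,-0.7,-9.5,30],
    [-8,0,0,0,-0.7,-9.5,30],
    [-8,0,0,0,-0.7,-9.5,30],
    [-8,0,0,0,-0.7,-9.5,30],
    [-7,0,0,0,-0.5,-8.3,30],
    [-5,0,0,0,-0.2,-5.9,30],
    [0,0,0,0,0,0,30],
  ],
)

```text
time: 28.2
ee_pos: [0.5277, -0.2238, 0.178]
tcp_rot: [-99.7, 89.9, -26.4]
wrist_force: [-0.2, 0.2, -0.0]
opening: 0.0254
```

```bash
python3 - <<'E'
from h import *
a=np.radians(163.4);print(sensors.get_obs()['wrist_force'])
delta([.5928+.068*np.cos(a),-.2433+.068*np.sin(a),.178],253.4)
E
```

```text
[-0.17413541  0.22974974 -0.04944851]
turn [-0.12 -0.01  0.06] shift mm (old axes) [-0.   0.1 -0.1] (new axes) [-0.   0.1 -0.1]
```

Request:
carry_out(
  increments=[
    [0,0,0,0,0,0,20],
    [0,0,0,0,0,0,12],
    [0,0,0,0,0,0,6],
    [0,0,0,0,0,0,4],
    [0,0,0,0,0,0,4],
    [0,0,0,0,0,0,4],
  ],
  squeeze=20,
)

```text
time: 28.95
ee_pos: [0.5276, -0.2236, 0.1774]
tcp_rot: [-141.1, 90.0, -67.8]
wrist_force: [-0.7, -1.6, 2.2]
opening: 0.005
```

```bash
python3 - <<'E'
from h import *
o=sensors.get_obs();print(o['wrist_force'],o['opening'])
T=shot('wrist','pics/w19',k=1.5)
E
```

```text
[-0.69204009 -1.63185421  2.21326474] 0.005018455286136345
```

View pics/w19.png

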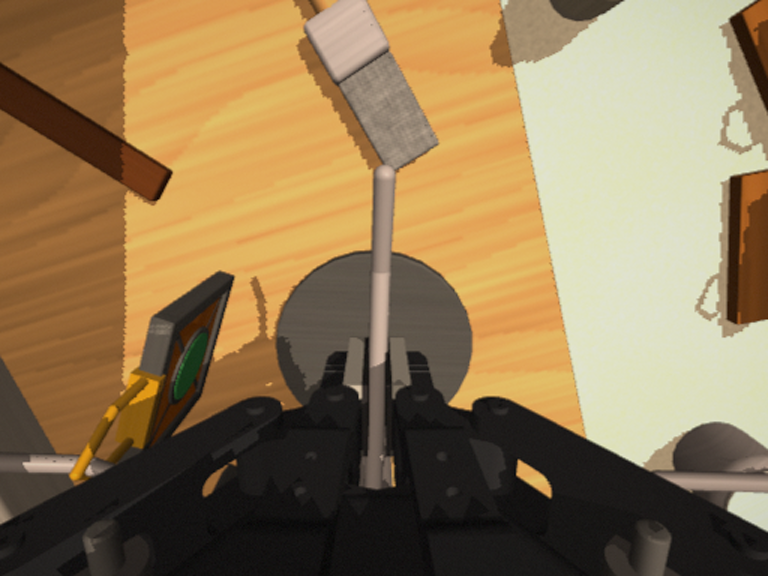

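Request:
carry_out(
  increments=[
    [0,0,0,0,0,0,10],
    [0,0,0,0,0,0,20],
    [0,0,0,0,0,0,30],
    [0,0,0,0,0,0,30],
    [0,0,0,-10,0,0,30],
    [0,0,0,-25,0,0,30],
    [0,0,0,-35,0,0,30],
    [0,0,0,-35,0,0,30],
    [0,0,0,-35,0,0,30],
    [0,0,0,-25,0,0,30],
    [0,0,0,-10,0,0,30],
    [0,0,0,0,0,0,30],
  ],
)

```text
time: 30.5
ee_pos: [0.5278, -0.2236, 0.3525]
tcp_rot: [-93.3, 90.0, -19.9]
wrist_force: [-1.0, 0.7, -0.7]
opening: 0.0256
```

```bash
python3 - <<'E'
from h import *
T=shot('wrist','pics/w20',(120,386,20,220),3);print(T.round(3))
E
```

```text
[[ 0.001 -0.958  0.287  0.528]
 [-0.     0.287  0.958 -0.224]
 [-1.    -0.001 -0.     0.353]
 [ 0.     0.     0.     1.   ]]
```

View pics/w20.png

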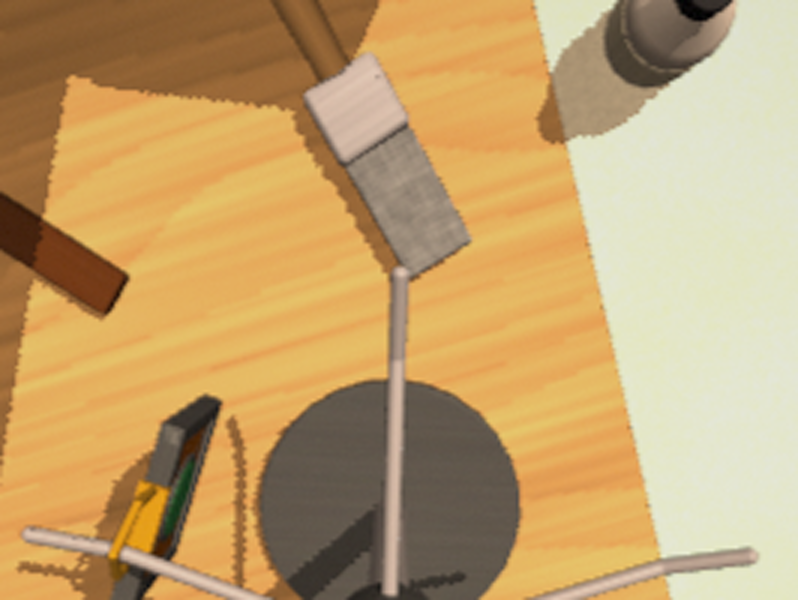

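```bash
python3 - <<'E'
from h import *
T=np.load('pics/w20_T.npy')
f=lambda u,v:(120+(u+.5)/3-.5,20+(v+.5)/3-.5)
t=onz('wrist',f(401,272),.201,T);e=onz('wrist',f(397.5,357),.190,T);n=onz('wrist',f(391,590),.197,T)
d=t-n;print(t,e,n,np.degrees(np.arctan2(d[1],d[0])),'elbow r axis',np.linalg.norm(e[:2]-[.5928,-.2433]),'tip',np.linalg.norm(t[:2]-[.5928,-.2433]))
d=t-[.5928,-.2433,.201];print(np.degrees(np.arctan2(d[1],d[0])))
for z in(.008,):
  L=[onz('wrist',f(*p),z,T) for p in [(259,500),(520,500),(395,379),(290,420),(490,415)]]
  A=np.array([[2*p[0],2*p[1],1] for p in L]);b=[p[0]**2+p[1]**2 for p in L];s=np.linalg.lstsq(A,b,rcond=None)[0];print(s[:2],np.sqrt(s[2]+s[0]**2+s[1]**2))
E
```

```text
[ 0.46554706 -0.20216994  0.201     ] [ 0.49231134 -0.21124802  0.19      ] [ 0.57073466 -0.23706467  0.197     ] 161.6473503686698 elbow r axis 0.1054765380790315 tip 0.13373478822179732
162.08838840188955
[ 0.59115973 -0.24384209] 0.0752926313426649
```

```bash
python3 - <<'E'
from h import *
delta([.634,.0735,.31],83.8)
E
```

```text
turn [-1.045e+01  1.000e-02 -3.000e-02] shift mm (old axes) [ 41.7 -16.8 315. ] (new axes) [ 41.7 -73.6 306.8]
```

Request:
carry_out(
  increments=[
    [-5.4,0,0,0,0,0,35],
    [-5,0,0,0,0,0,35],
    [0,0,0,0,-6,22,35],
    [0,0,0,0,-10,42,35],
    [0,0,0,5,-12,50,35],
    [0,0,0,10,-12,50,35],
    [0,0,0,10,-12,50,35],
    [0,0,0,10,-11,48,35],
    [0,0,0,6,-8,32,35],
    [0,0,0,0,-3,13,35],
    [0,0,0,0,0,0,35],
  ],
)

```text
time: 31.92
ee_pos: [0.6345, 0.0738, 0.3107]
tcp_rot: [111.1, 89.9, -165.1]
wrist_force: [-0.8, -1.5, 0.2]
opening: 0.0297
```

```bash
python3 - <<'E'
from h import *
T=shot('wrist','pics/w21',(120,386,0,200),3);print(T.round(3))
E
```

```text
[[-0.001 -0.994  0.108  0.634]
 [-0.     0.108  0.994  0.074]
 [-1.     0.001 -0.     0.311]
 [ 0.     0.     0.     1.   ]]
```

View pics/w21.png

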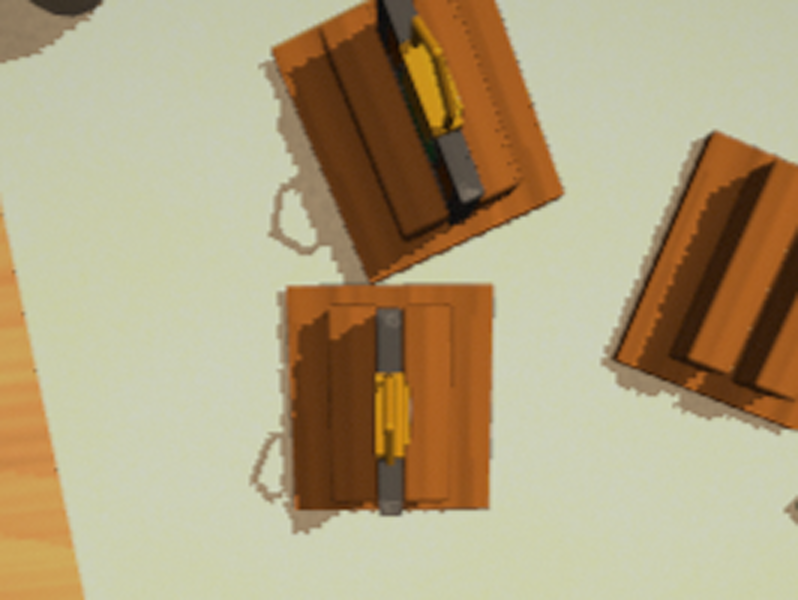

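```bash
cat >> h.py <<'E'
def ends(Tn,f,e1,e2,z=.092):
    T=np.load(Tn); g=lambda L:np.mean([onz('wrist',f(*p),z,T) for p in L],0)
    a,b=g(e1),g(e2);d=b-a;print('ends',a.round(4),b.round(4),'mid',((a+b)/2).round(4),'len',np.linalg.norm(d).round(4),'dir',np.degrees(np.arctan2(d[1],d[0])).round(1))
    return (a+b)/2,np.degrees(np.arctan2(d[1],d[0]))
def crot(o,k): return lambda u,v:(o[0]+(u+.5)/k-.5,o[1]+(v+.5)/k-.5)
def tilted(yaw,lean_yaw,tilt):
    """tool R: jaw z at yaw, body leaning towards lean_yaw (perp. to jaw) by tilt deg"""
    c=np.radians(yaw);l=np.radians(lean_yaw);t=np.radians(tilt)
    z=np.array([np.cos(c),np.sin(c),0]); b=np.array([np.cos(l),np.sin(l),0]); x=-(np.cos(t)*np.array([0,0,1.])+np.sin(t)*b)
    x-=z*(x@z);x/=np.linalg.norm(x);return np.column_stack([x,np.cross(z,x),z])
def goto(R,P,T=None):
    T=tool() if T is None else T
    rv=Ro.from_matrix(T[:3,:3].T@R).as_rotvec(degrees=True);d=np.asarray(P)-T[:3,3]
    print('turn',rv.round(2),'shift old',(T[:3,:3].T@d*1000).round(1),'new',(R.T@d*1000).round(1))
E
python3 - <<'E'
from h import *
f=crot((120,0),3)
m,d=ends('pics/w21_T.npy',f,[(378,309),(403,309)],[(379,512),(403,512)])
ends('pics/w21_T.npy',f,[(374,0),(410,0)],[(455,205),(482,192)])
d=-6.2
ex=np.array([np.cos(np.radians(d)),np.sin(np.radians(d)),0])
R=tilted(83.8,d,14);print(R.round(3))
for dz in(.06,0):
  G=np.array([m[0],m[1],.092-.006+dz])+ex*.033   # grasp point
  P=G+R[:,0]*.019;print('TCP',P.round(4));goto(R,P)
E
```

```text
ends [0.5606 0.0809 0.092 ] [0.6415 0.0722 0.092 ] mid [0.6011 0.0765 0.092 ] len 0.0814 dir -6.1
ends [0.4543 0.093  0.092 ] [0.5236 0.1148 0.092 ] mid [0.489  0.1039 0.092 ] len 0.0726 dir 17.5
[[-0.241 -0.965  0.108]
 [ 0.026  0.105  0.994]
 [-0.97   0.242  0.   ]]
TCP [0.6293 0.0735 0.1276]
turn [-6.000e-02 -1.000e-02  1.398e+01] shift old [ 1.836e+02  5.100e+00 -1.000e-01] new [ 1.794e+02 -3.940e+01 -1.000e-01]
TCP [0.6293 0.0735 0.0676]
turn [-6.000e-02 -1.000e-02  1.398e+01] shift old [243.6   5.1  -0. ] new [ 2.376e+02 -5.390e+01 -1.000e-01]
```

Request:
carry_out(
  increments=[
    [0,0,7,0,0,0,35],
    [0,0,7,0,0,0,35],
    [0,0,0,25,-5.7,0,35],
    [0,0,0,40,-9.1,0,35],
    [0,0,0,45,-10.2,0,35],
    [0,0,0,40,-9.1,0,35],
    [0,0,0,25,-5.6,0,35],
    [0,0,0,4,-1,0,35],
    [0,0,0,0,0,0,35],
  ],
)

```text
time: 33.1
ee_pos: [0.6387, 0.0724, 0.1305]
tcp_rot: [90.0, 78.3, 173.7]
wrist_force: [0.2, 0.1, 0.9]
opening: 0.0297
```

```bash
python3 - <<'E'
from h import *
R=tilted(83.8,-6.2,14); goto(R,[.6293,.0735,.0676])
T=shot('wrist','pics/w22',k=1.5); print(sensors.get_obs()['q'])
E
```

```text
turn [-0.09  0.01  2.29] shift old [63.5 -3.5  0.1] new [63.3 -6.1  0.1]
[  5.44582415  29.76470022  28.73887374 100.39885794   2.35684202
  11.4842179 ]
```

View pics/w22.png

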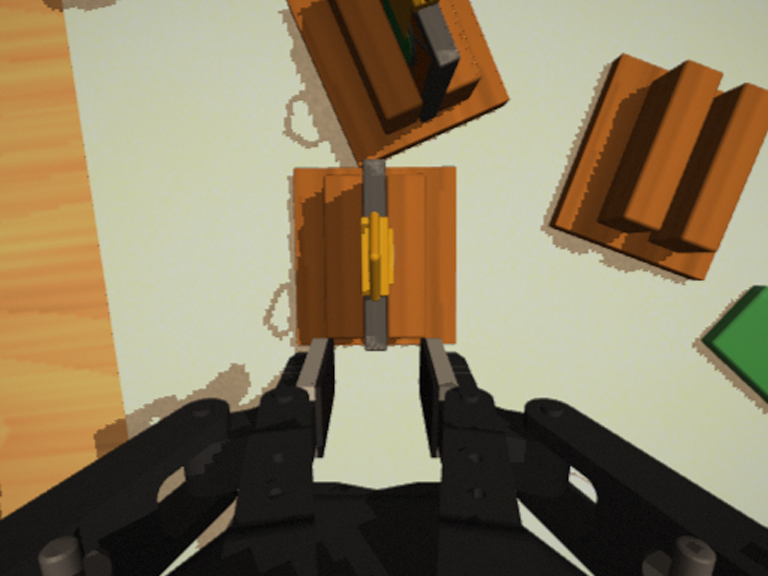

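Request:
carry_out(
  increments=[
    [0,0,2.3,0,0,0,35],
    [0,0,0,0,-6.1,0,35],
    [0,0,0,15,0,0,35],
    [0,0,0,20,0,0,35],
    [0,0,0,16,0,0,35],
    [0,0,0,9,0,0,35],
    [0,0,0,3.3,0,0,35],
    [0,0,0,0,0,0,35],
  ],
)

```text
time: 34.15
ee_pos: [0.6293, 0.0742, 0.0668]
tcp_rot: [90.1, 76.0, 173.8]
wrist_force: [0.3, -0.4, 0.0]
opening: 0.0302
```

```bash
python3 - <<'E'
from h import *
R=tilted(83.8,-6.2,14); goto(R,[.6293,.0735,.0676])
T=shot('wrist','pics/w23',k=1.5); print(sensors.get_obs()['wrist_force'])
E
```

```text
turn [-0.04 -0.01 -0.03] shift old [-0.8  0.2 -0.7] new [-0.8  0.2 -0.7]
[ 0.43379152 -1.25218521  0.16342995]
```

View pics/w23.png

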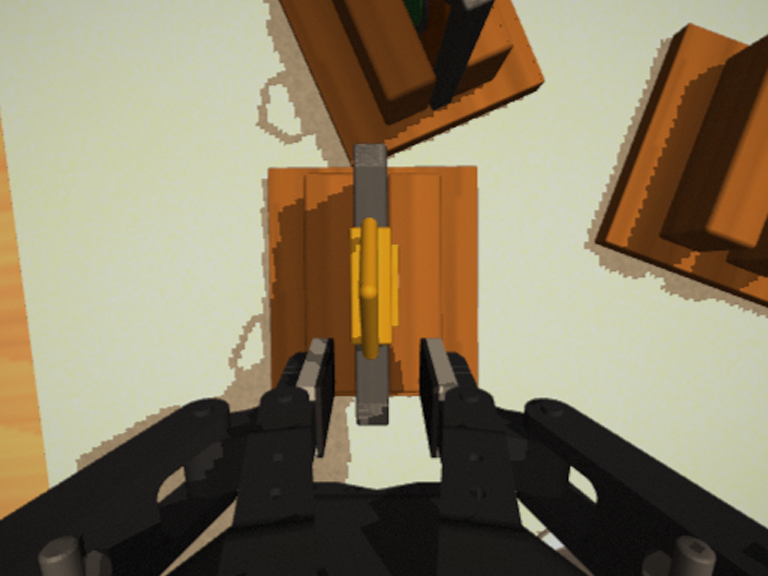

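Request:
carry_out(
  increments=[
    [0,0,0,0,0,-1,30],
    [0,0,0,0,0,0,22],
    [0,0,0,0,0,0,15],
    [0,0,0,0,0,0,8],
    [0,0,0,0,0,0,4],
    [0,0,0,0,0,0,4],
    [0,0,0,0,0,0,4],
  ],
  squeeze=50,
)

```text
time: 35.08
ee_pos: [0.6291, 0.0732, 0.0665]
tcp_rot: [90.1, 75.9, 173.9]
wrist_force: [0.9, -2.0, 3.7]
opening: 0.0091
```

```bash
python3 - <<'E'
from h import *
T=tool(); o=sensors.get_obs();print(o['wrist_force'],o['opening'],T.round(4))
print('up 100 in tool axes',T[:3,:3].T@[0,0,100])
E
```

```text
[ 0.85950715 -1.98354783  3.65374511] 0.009127037760762643 [[-2.414e-01 -9.643e-01  1.087e-01  6.291e-01]
 [ 2.600e-02  1.055e-01  9.941e-01  7.320e-02]
 [-9.701e-01  2.428e-01 -4.000e-04  6.650e-02]
 [ 0.000e+00  0.000e+00  0.000e+00  1.000e+00]]
up 100 in tool axes [-9.70081330e+01  2.42779844e+01 -3.99688958e-02]
```

Request:
carry_out(
  increments=[
    [0,0,0,-4.9,1.2,0,4],
    [0,0,0,-9.7,2.4,0,4],
    [0,0,0,-14.6,3.6,0,4],
    [0,0,0,-19.4,4.9,0,4],
    [0,0,0,-24.3,6.1,0,4],
    [0,0,0,-24.3,6.1,0,4],
    [0,0,0,-19.4,4.9,0,4],
    [0,0,0,-14.6,3.6,0,4],
    [0,0,0,-4.9,1.2,0,4],
    [0,0,0,0,0,0,4],
  ],
)

```text
time: 36.33
ee_pos: [0.6292, 0.0733, 0.2069]
tcp_rot: [90.1, 76.0, 173.8]
wrist_force: [-0.5, 0.1, -1.5]
opening: 0.009
```

```bash
python3 - <<'E'
from h import *
o=sensors.get_obs();print(o['wrist_force'],o['torque'],o['opening'])
T=shot('wrist','pics/w24',k=1.5); shot('side','pics/s24',(200,360,60,220),4); print(T.round(4))
E
```

```text
[-0.5176208   0.1279115  -1.50389222] [-0.03504958 -0.40544651  0.02869437] 0.009037324538331873
[[-2.412e-01 -9.644e-01  1.086e-01  6.292e-01]
 [ 2.610e-02  1.054e-01  9.941e-01  7.330e-02]
 [-9.701e-01  2.426e-01 -3.000e-04  2.069e-01]
 [ 0.000e+00  0.000e+00  0.000e+00  1.000e+00]]
```

View pics/w24.png

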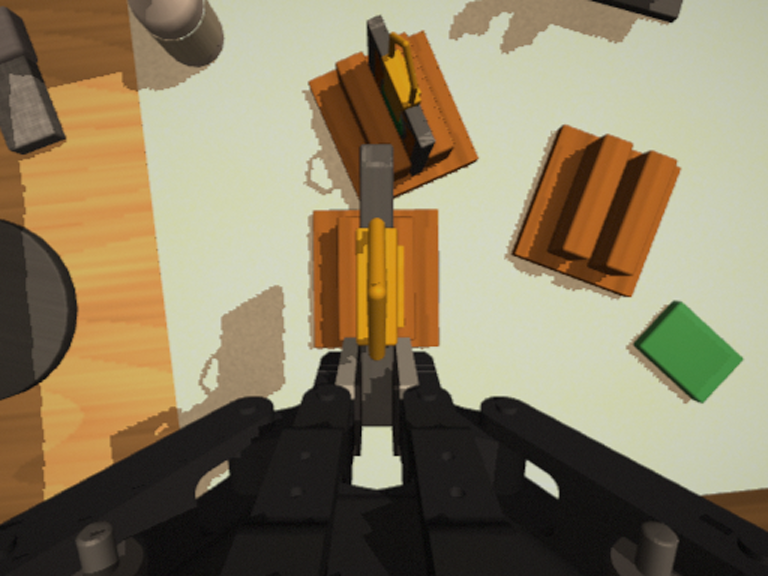

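View pics/s24.png

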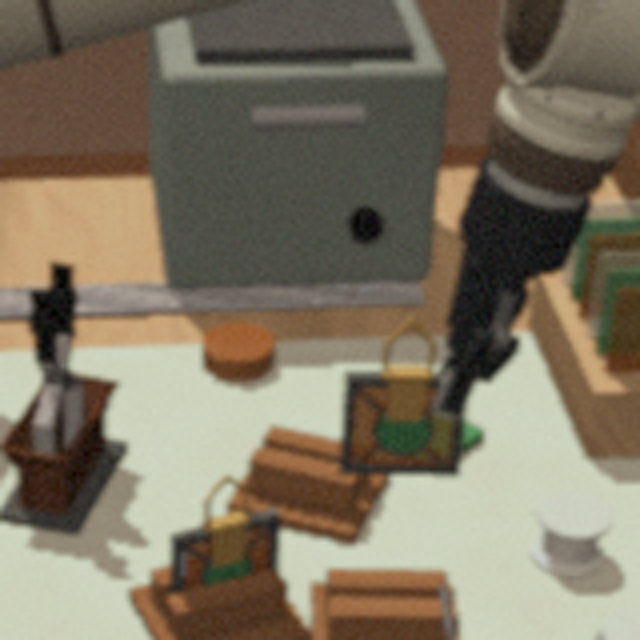

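Request:
carry_out(
  increments=[
    [-4,1,0,0,0,0,4],
    [-8,2,0,0,0,0,4],
    [-9.5,2.37,0,0,0,0,4],
    [-9.5,2.37,0,0,0,0,4],
    [-9.5,2.37,0,0,0,0,4],
    [-9.5,2.37,0,0,0,0,4],
    [-9.5,2.37,0,0,0,0,4],
    [-8.4,2.1,0,0,0,0,4],
    [-5.9,1.5,0,0,0,0,4],
    [-2,0.5,0,0,0,0,4],
    [0,0,0,0,0,0,4],
  ],
)

```text
time: 37.8
ee_pos: [0.6288, 0.0733, 0.2063]
tcp_rot: [89.8, 75.9, -108.4]
wrist_force: [0.8, 0.1, -1.3]
opening: 0.0089
```

```bash
cat > hang.py <<'E'
from h import *
# grasp record: T at grasp, pane centre m, pane x dir d; target dir
def target(Tg,m,d,H,front,r_extra,z):
    a=(front-90)-d
    Rz=Ro.from_euler('z',a,degrees=True).as_matrix()
    u=np.array([np.cos(np.radians(front)),np.sin(np.radians(front)),0])
    pc=np.array([H[0],H[1],z])+u*r_extra
    return Rz@Tg[:3,:3], pc+Rz@(Tg[:3,3]-m)
E
python3 - <<'E'
from hang import *
Tg=np.array([[-.2412,-.9644,.1086,.6291],[.0261,.1054,.9941,.0732],[-.9701,.2426,-.0003,.0665],[0,0,0,1]])
m=np.array([.6011,.0762,.052]);np.save('Tg.npy',Tg)
# pane mid-line: put exactly on gripper plane
n=np.array([-np.sin(np.radians(-6.2)),np.cos(np.radians(-6.2)),0]);m=m-n*((m-Tg[:3,3])@n);print(m);np.save('m.npy',m)
H=np.array([.4922,-.2112])
for re,z in((.08,.193),(.08,.139),(0,.139),(0,.1135)):
    R,P=target(Tg,m,-6.2,H,162,re,z);print(P.round(4));goto(R,P)
print(sensors.get_obs()['q'])
E
```

```text
[0.60110449 0.07624129 0.052     ]
[ 0.4248 -0.1597  0.2075]
turn [-0.13  0.11 -0.02] shift old [ 68.2 276.7 121.1] new [ 67.9 276.5 121.8]
[ 0.4248 -0.1597  0.1535]
turn [-0.13  0.11 -0.02] shift old [120.6 263.6 121. ] new [120.3 263.4 121.8]
[ 0.5009 -0.1844  0.1535]
turn [-0.13  0.11 -0.02] shift old [120.5 263.4  41. ] new [120.3 263.3  41.8]
[ 0.5009 -0.1844  0.128 ]
turn [-0.13  0.11 -0.02] shift old [145.2 257.2  41. ] new [145.  257.1  41.8]
[ 12.05662599  23.85941502  28.92415523 102.30295817 -12.08479881
 -59.00152837]
```

Request:
carry_out(
  increments=[
    [-0.1,0.1,0,4,16,7,4],
    [0,0,0,8,32,14,4],
    [0,0,0,11,45,20,4],
    [0,0,0,12,48,21,4],
    [0,0,0,12,48,21,4],
    [0,0,0,10.5,43,19,4],
    [0,0,0,7,29,12.5,4],
    [0,0,0,3.5,15.5,7,4],
    [0,0,0,0,0,0,4],
    [0,0,0,0,0,0,4],
  ],
)

```text
time: 39.05
ee_pos: [0.4262, -0.1595, 0.2075]
tcp_rot: [90.1, 76.0, -107.9]
wrist_force: [-1.3, 0.5, -3.0]
opening: 0.0094
```

```bash
python3 - <<'E'
from hang import *
Tg=np.load('Tg.npy');m=np.load('m.npy');H=np.array([.4922,-.2112])
for re,z in((.08,.139),(0,.139),(0,.1135)):
    R,P=target(Tg,m,-6.2,H,162,re,z);print(P.round(4));goto(R,P)
shot('wrist','pics/w25',k=1.5);shot('side','pics/s25',(220,370,160,310),4);o=sensors.get_obs();print(o['q'],o['wrist_force'],o['opening'])
E
```

```text
[ 0.4248 -0.1597  0.1535]
turn [ 0.05 -0.03  0.01] shift old [ 52.6 -12.6   1.3] new [ 52.6 -12.6   1.3]
[ 0.5009 -0.1844  0.1535]
turn [ 0.05 -0.03  0.01] shift old [ 52.6 -12.5 -78.7] new [ 52.6 -12.6 -78.7]
[ 0.5009 -0.1844  0.128 ]
turn [ 0.05 -0.03  0.01] shift old [ 77.3 -18.7 -78.7] new [ 77.3 -18.8 -78.7]
[-11.81069734  -7.73038545  -5.98783871  93.26078662 -13.96296999
 -83.69141639] [-0.5684072   0.45142736 -1.83824119] 0.009209174878585814
```

View pics/w25.png

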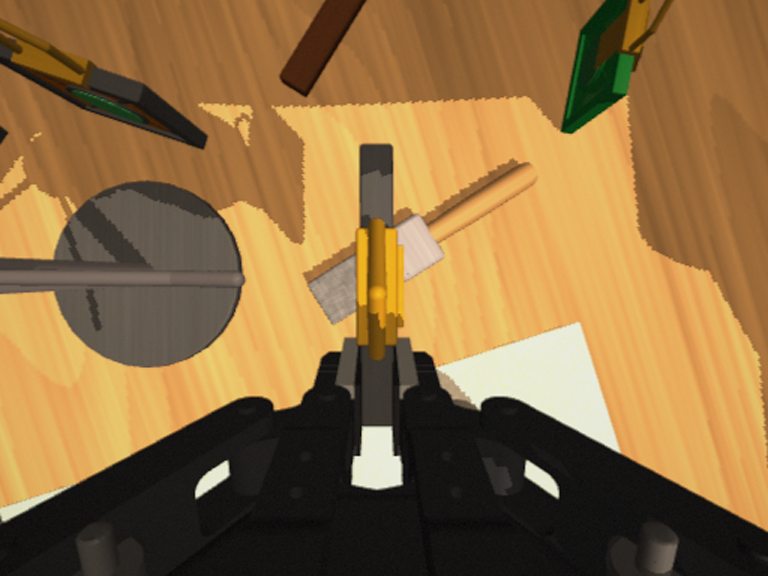

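View pics/s25.png

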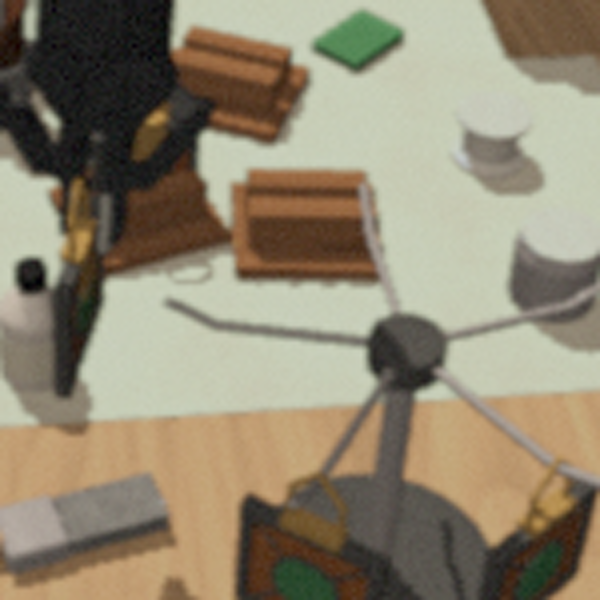

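```bash
python3 - <<'E'
from hang import *
T=np.load('pics/w25_T.npy');u=np.array([np.cos(np.radians(162)),np.sin(np.radians(162))])
H=np.array([.4922,-.2112])
print(proj('wrist',[*(H+u*.028),.201],T)*1.5, proj('wrist',[*(H-u*.04),.193],T)*1.5)
# apex of pane now
Tg=np.load('Tg.npy');m=np.load('m.npy')
p=T@np.linalg.inv(Tg)@np.r_[m+[0,0,.082],1];print(p,proj('wrist',p[:3],T)*1.5)
p2=T@np.linalg.inv(Tg)@np.r_[m,1];print('pane centre now',p2)
E
```

```text
[[237.51948841 279.64232316]] [[ 67.21265737 279.15745305]]
[ 0.41746806 -0.18632873  0.27502665  1.        ] [[375.79668469 289.15785786]]
pane centre now [ 0.41749581 -0.18632841  0.19302456  1.        ]
```

Request:
carry_out(
  increments=[
    [0,0,0,10,-2.4,1.3,4],
    [0,0,0,16,-3.8,0,4],
    [0,0,0,16,-3.8,0,4],
    [0,0,0,8,-1.9,0,4],
    [0,0,0,2.6,-0.7,0,4],
    [0,0,0,0,0,-10,4],
    [0,0,0,0,0,-15,4],
    [0,0,0,0,0,-10,4],
    [0,0,0,0,0,-5,4],
    [0,0,0,0,0,0,4],
  ],
)

```text
time: 40.4
ee_pos: [0.4625, -0.1726, 0.1535]
tcp_rot: [90.0, 75.9, -107.9]
wrist_force: [0.3, 0.0, -1.0]
opening: 0.0093
```

```bash
python3 - <<'E'
from hang import *
Tg=np.load('Tg.npy');m=np.load('m.npy');H=np.array([.4922,-.2112])
for re,z in((0,.139),(0,.1135)):
    R,P=target(Tg,m,-6.2,H,162,re,z);goto(R,P)
shot('wrist','pics/w26',k=1.5);o=sensors.get_obs();print(o['wrist_force'],o['opening'])
E
```

```text
turn [ 0.05 -0.01 -0.02] shift old [ -0.2  -0.6 -40.2] new [ -0.2  -0.6 -40.2]
turn [ 0.05 -0.01 -0.02] shift old [ 24.5  -6.8 -40.2] new [ 24.5  -6.8 -40.2]
[ 0.16831458 -0.05235657 -1.68499474] 0.009051809472664062
```

View pics/w26.png

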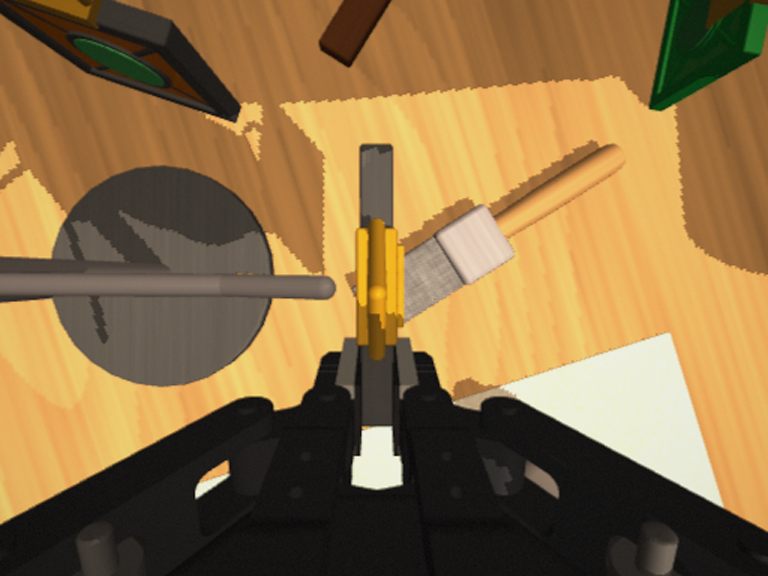

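Request:
carry_out(
  increments=[
    [0,0,0,0,0,-6,4],
    [0,0,0,0,0,-10,4],
    [0,0,0,0,0,-10,4],
    [0,0,0,0,0,-8,4],
    [0,0,0,0,0,-4,4],
    [0,0,0,0,0,-2,4],
    [0,0,0,0,0,0,4],
  ],
)

```text
time: 41.32
ee_pos: [0.5003, -0.1848, 0.1536]
tcp_rot: [90.1, 75.9, -107.9]
wrist_force: [-0.3, 0.9, -2.2]
opening: 0.0091
```

```bash
python3 - <<'E'
from hang import *
Tg=np.load('Tg.npy');m=np.load('m.npy');H=np.array([.4922,-.2112])
for re,z in((0,.139),(0,.1145)):
    R,P=target(Tg,m,-6.2,H,162,re,z);goto(R,P)
shot('wrist','pics/w27',k=1.5);shot('side','pics/s27',(220,370,160,310),4);o=sensors.get_obs();print(o['wrist_force'],o['opening'])
E
```

```text
turn [ 0.05 -0.03 -0.01] shift old [-0.  -0.6 -0.5] new [-0.  -0.6 -0.5]
turn [ 0.05 -0.03 -0.01] shift old [23.8 -6.5 -0.5] new [23.8 -6.5 -0.5]
[-0.26003415 -0.28587566 -2.35164686] 0.009529893865354706
```

View pics/w27.png

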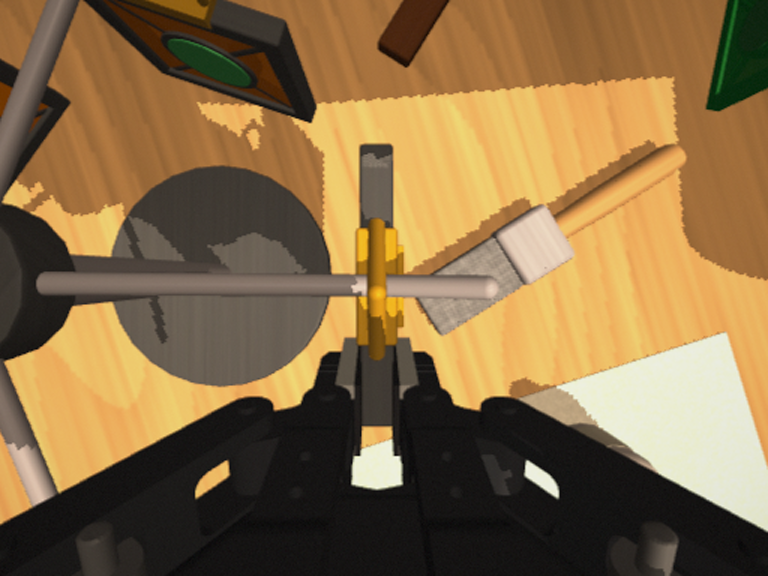

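View pics/s27.png

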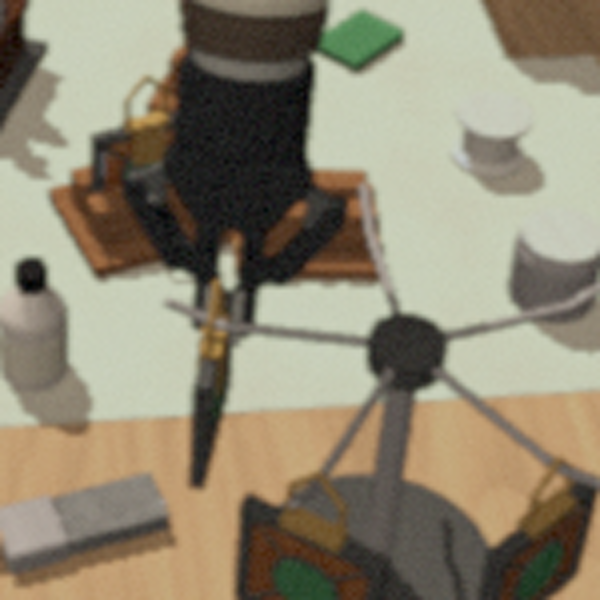

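Request:
carry_out(
  increments=[
    [0,0,0,6,-1.6,0,4],
    [0,0,0,8,-2,0,4],
    [0,0,0,5,-1.3,0,4],
    [0,0,0,3,-0.8,0,4],
    [0,0,0,1,-0.3,0,4],
    [0,0,0,0,0,0,4],
    [0,0,0,0,0,0,4],
  ],
)

```text
time: 42.3
ee_pos: [0.5005, -0.1847, 0.1302]
tcp_rot: [90.3, 75.9, -107.7]
wrist_force: [1.1, -1.7, -0.4]
opening: 0.0091
```

```bash
python3 - <<'E'
from hang import *
Tg=np.load('Tg.npy');m=np.load('m.npy');H=np.array([.4922,-.2112])
for re,z in((0,.1135),):
    R,P=target(Tg,m,-6.2,H,162,re,z);goto(R,P)
for i in range(3):
  o=sensors.get_obs();print(o['wrist_force'],o['opening'])
  shot('wrist','pics/w28',k=1.5)
E
```

```text
turn [ 0.04 -0.06 -0.01] shift old [ 2.  -0.9 -0.3] new [ 2.  -0.9 -0.3]
[ 1.09101256 -1.68021983 -0.37262044] 0.009078627561876614
[-0.33184346 -1.49981414 -0.17889653] 0.009157864609841353
[-0.44321272 -1.10412317 -0.13734266] 0.009072042448115703
```

View pics/w28.png

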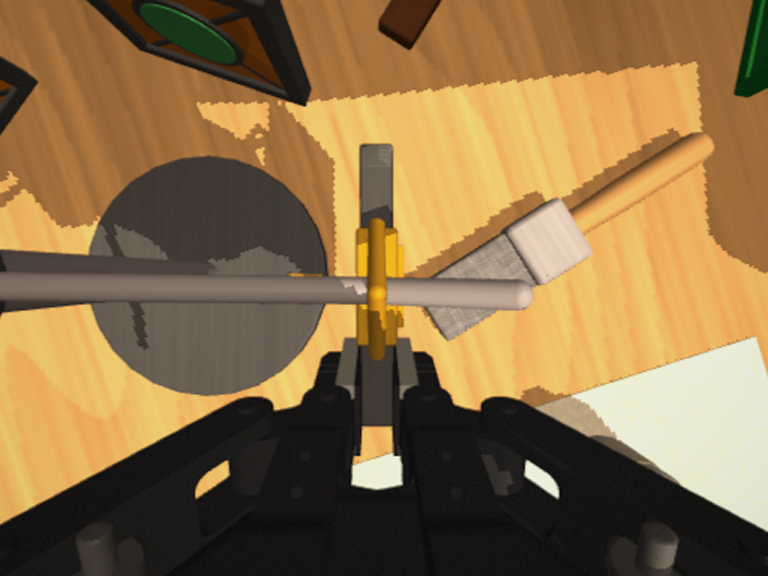

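Request:
carry_out(
  increments=[
    [0,0,0,0.5,0,0,4],
    [0,0,0,0,0,0,8],
    [0,0,0,0,0,0,11],
    [0,0,0,0,0,0,13],
    [0,0,0,0,0,0,16],
    [0,0,0,0,0,0,20],
    [0,0,0,0,0,0,26],
    [0,0,0,0,0,0,32],
    [0,0,0,0,0,0,32],
  ],
)

```text
time: 43.58
ee_pos: [0.5003, -0.1847, 0.1294]
tcp_rot: [90.2, 75.9, -107.8]
wrist_force: [-0.1, 0.6, -0.6]
opening: 0.0274
```

```bash
python3 - <<'E'
from hang import *
shot('wrist','pics/w29',k=1.5);o=sensors.get_obs();print(o['wrist_force'],o['opening'])
E
```

```text
[-0.0301383   0.23325482  0.31783632] 0.027415084993049347
```

View pics/w29.png

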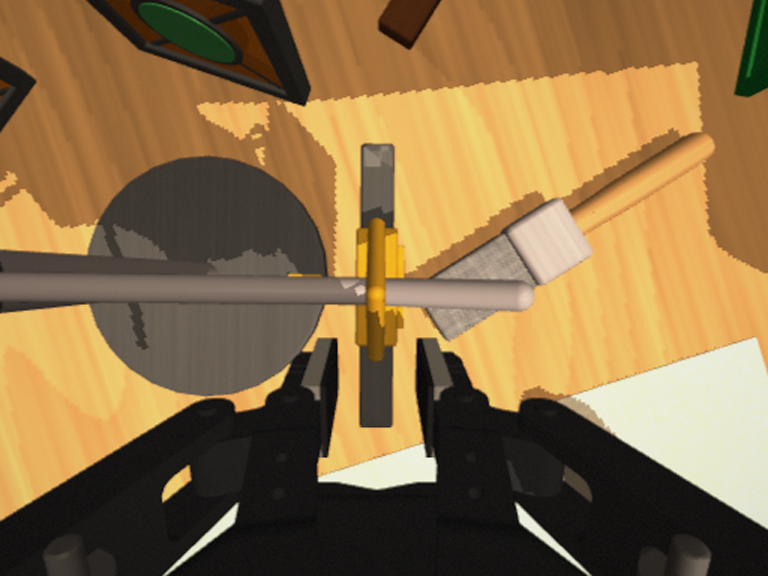

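Request:
carry_out(
  increments=[
    [0,0,0,-5,0,0,32],
    [0,0,0,-12,0,0,32],
    [0,0,0,-20,0,0,32],
    [0,0,0,-30,0,0,32],
    [0,0,0,-40,0,0,32],
    [0,0,0,-40,0,0,32],
    [0,0,0,-30,0,0,32],
    [0,0,0,-15,0,0,32],
    [0,0,0,0,0,0,32],
  ],
)

```text
time: 44.75
ee_pos: [0.5151, -0.1401, 0.3173]
tcp_rot: [90.8, 76.0, -107.2]
wrist_force: [0.7, 0.6, 0.1]
opening: 0.0269
```

```bash
python3 - <<'E'
from hang import *
shot('wrist','pics/w30',k=1.5);shot('side','pics/s30',(220,370,160,310),4);shot('top','pics/t30',(130,400,90,270),3)
# next: carousel turn start at arm2: angle 90, r .068
A=np.array([.592,-.2435]);a=np.radians(162-72)
P=[A[0]+.068*np.cos(a),A[1]+.068*np.sin(a),.33];print(P)
goto(tilted(0,90,0),P);print(sensors.get_obs()['q'],tool().round(3))
E
```

```text
[np.float64(0.592), np.float64(-0.1755), 0.33]
turn [160.91 -19.84  -3.14] shift old [-12.2  12.8 -84.6] new [-14.9 -35.1  77.6]
[ -7.91824129   7.12538363  20.93274882 106.31511223 -13.84082071
 -79.6330268 ] [[-0.075 -0.299 -0.951  0.514]
 [-0.231 -0.923  0.309 -0.14 ]
 [-0.97   0.243  0.     0.315]
 [ 0.     0.     0.     1.   ]]
```

View pics/w30.png

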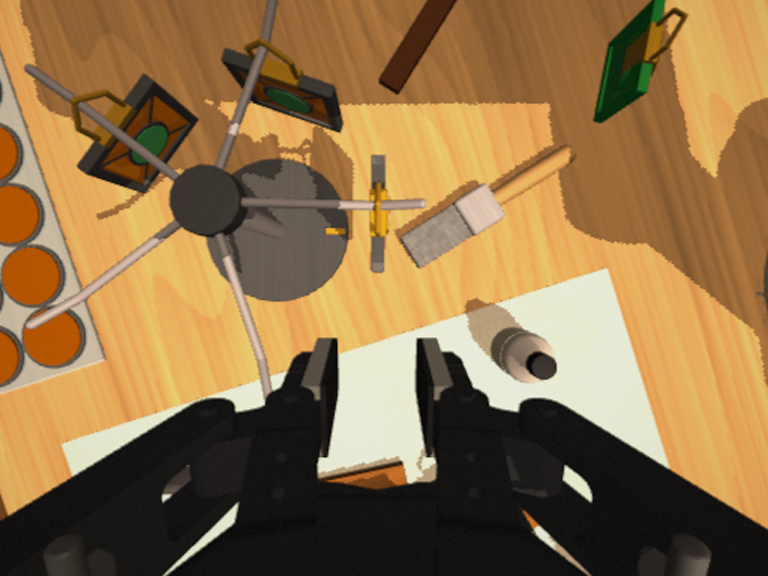

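View pics/s30.png

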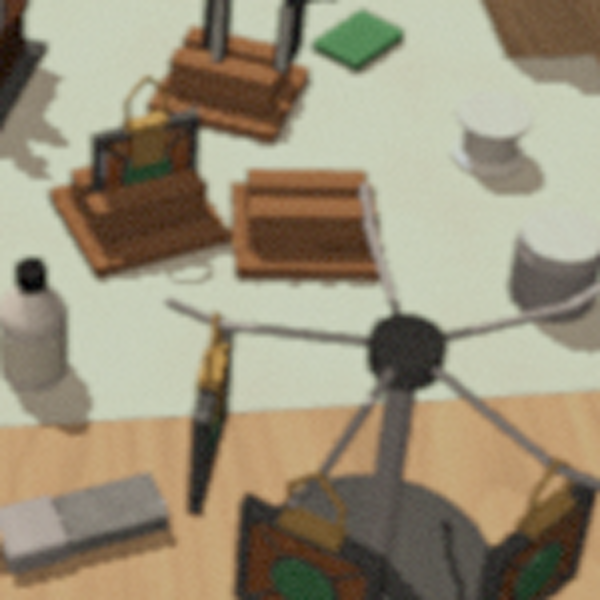

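View pics/t30.png

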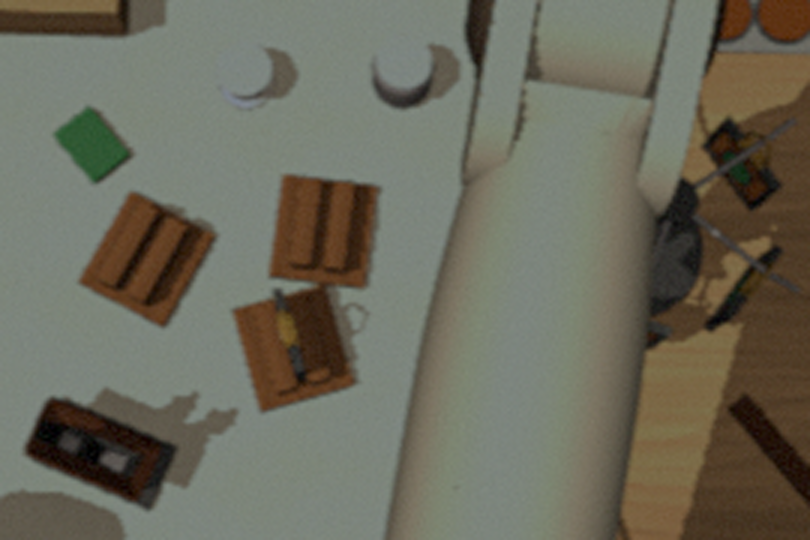

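Request:
carry_out(
  increments=[
    [0,0,-5,0,0,0,30],
    [0,0,-5,-10,0,0,30],
    [0,0,-4,-10,0,0,30],
    [0,0,0,-5,0,0,30],
    [5,0,0,0,0,0,30],
    [10,0,0,0,0,0,30],
    [10.5,0,0,0,0,0,30],
    [10.5,0,0,0,0,0,30],
    [10.5,0,0,0,0,0,30],
    [10.5,0,0,0,0,0,30],
    [10.5,0,0,0,0,0,30],
    [10.5,0,0,0,0,0,30],
  ],
)

```text
time: 46.4
ee_pos: [0.5152, -0.138, 0.3398]
tcp_rot: [157.8, 89.8, -118.5]
wrist_force: [-0.0, -0.2, -0.7]
opening: 0.0252
```

Request:
carry_out(
  increments=[
    [10.5,0,0,0,0,0,30],
    [10.5,0,0,0,0,0,30],
    [10.5,0,0,0,0,0,30],
    [10.5,0,0,0,0,0,30],
    [10.5,0,0,0,0,0,30],
    [10.5,0,0,0,0,0,30],
    [10.5,0,0,0,0,0,30],
    [10,0,0,0,0,0,30],
    [0,0,0,0,0,0,30],
  ],
)

```text
time: 47.52
ee_pos: [0.5152, -0.1379, 0.3399]
tcp_rot: [-115.7, 89.9, -115.1]
wrist_force: [0.3, -0.6, -0.5]
opening: 0.0256
```

```bash
python3 - <<'E'
from hang import *
shot('wrist','pics/w31',k=1.5)
goto(tilted(0,90,0),[.592,-.1755,.33]);print(sensors.get_obs()['q'],tool().round(3))
E
```

```text
turn [ 0.76 -0.04  0.11] shift old [ 10.  -38.5  76.2] new [ 10.  -37.5  76.7]
[-14.92804869   6.8751797   24.58748611 107.72574478  -0.11455097
  74.31044332] [[-0.001 -0.013  1.     0.515]
 [-0.002  1.     0.013 -0.138]
 [-1.    -0.002 -0.001  0.34 ]
 [ 0.     0.     0.     1.   ]]
```

View pics/w31.png

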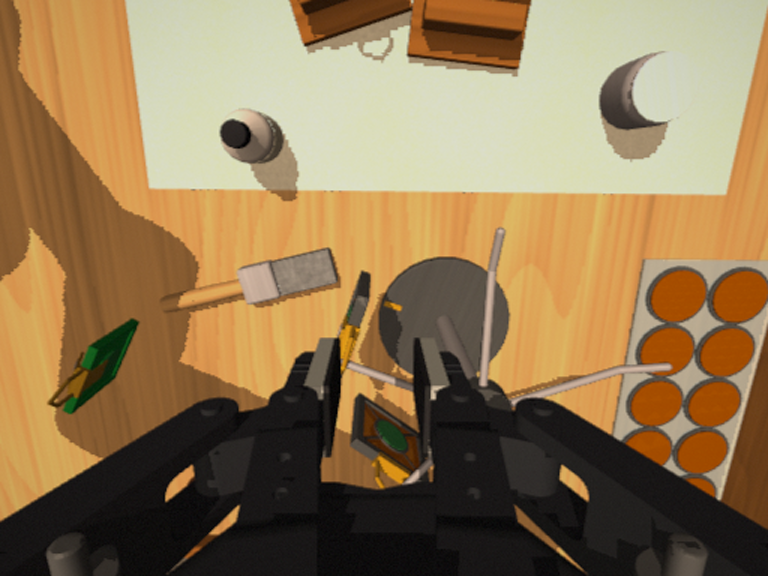

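```bash
python3 - <<'E'
from hang import *
T=np.load('pics/w31_T.npy')
t=onz('wrist',(500/1.5,233/1.5),.201,T);e=onz('wrist',(493/1.5,268/1.5),.190,T);n=onz('wrist',(484.5/1.5,383/1.5),.1975,T)
d=t-n;print(t,e,n,np.degrees(np.arctan2(d[1],d[0])));d=t-[.592,-.2435,.201];print(np.degrees(np.arctan2(d[1],d[0])),np.linalg.norm(d))
E
```

```text
[ 0.59442201 -0.11295583  0.201     ] [ 0.59486832 -0.13870401  0.19      ] [ 0.59371816 -0.22165983  0.1975    ] 89.62901854257767
88.93710229339801 0.13056663733946902
```

Request:
carry_out(
  increments=[
    [0.8,0,0,0,-8,15,30],
    [0,0,0,0,-14,28,30],
    [0,0,0,10,-11,24,30],
    [0,0,0,25,-4.5,10.5,30],
    [0,0,0,35,0,0,30],
    [0,0,0,30,0,0,30],
    [0,0,0,15,0,0,30],
    [0,0,0,3,0,0,30],
    [0,0,0,0,0,0,30],
  ],
)

```text
time: 48.7
ee_pos: [0.5928, -0.1759, 0.223]
tcp_rot: [-69.6, 89.9, -69.7]
wrist_force: [-0.4, -0.2, -0.4]
opening: 0.026
```

```bash
python3 - <<'E'
from hang import *
shot('wrist','pics/w32',k=1.5)
goto(tilted(0,90,0),[.593,-.1755,.178])
E
```

```text
turn [-0.21  0.07  0.09] shift old [45.4  0.5 -0. ] new [45.4  0.5  0. ]
```

View pics/w32.png

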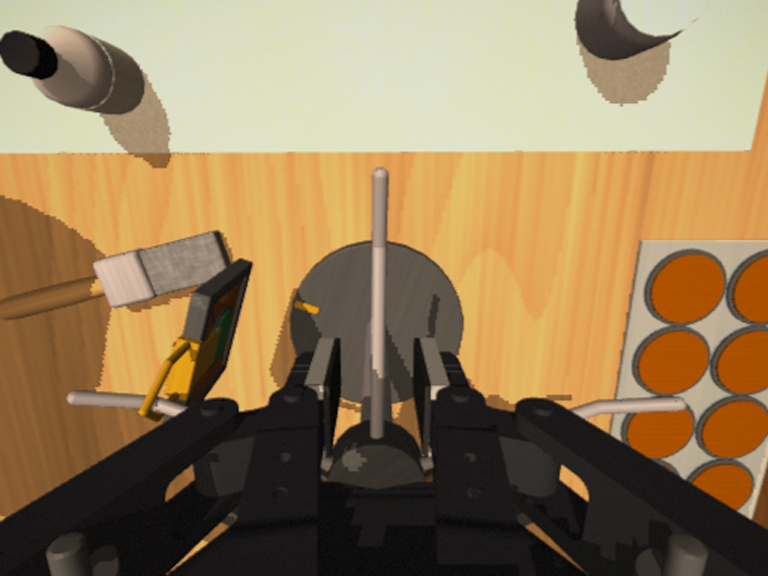

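Request:
carry_out(
  increments=[
    [0,0,0,10,0,0,30],
    [0,0,0,18,0,0,30],
    [0,0,0,12,0,0,30],
    [0,0,0,4.5,0,0,30],
    [0,0,0,0,0,0,24],
    [0,0,0,0,0,0,18],
    [0,0,0,0,0,0,14],
    [0,0,0,0,0,0,14],
  ],
  squeeze=20,
)

```text
time: 49.75
ee_pos: [0.5929, -0.1761, 0.1784]
tcp_rot: [-57.5, 89.9, -57.8]
wrist_force: [-0.3, 0.7, -0.8]
opening: 0.0124
```

Request:
carry_out(
  increments=[
    [-1.5,0,0,0,0,-1.8,14],
    [-2.5,0,0,0,-0.1,-3,14],
    [-3.5,0,0,0,-0.1,-4.2,14],
    [-4,0,0,0,-0.2,-4.7,14],
    [-4,0,0,0,-0.2,-4.7,14],
    [-4,0,0,0,-0.2,-4.7,14],
    [-4,0,0,0,-0.2,-4.8,14],
    [-4,0,0,0,-0.1,-4.7,14],
    [-4,0,0,0,-0.2,-4.8,14],
    [-4,0,0,0,-0.2,-4.7,14],
  ],
)

```text
time: 51.0
ee_pos: [0.5532, -0.1883, 0.1782]
tcp_rot: [-67.8, 89.9, -32.4]
wrist_force: [1.3, 1.4, 0.0]
opening: 0.0123
```

Request:
carry_out(
  increments=[
    [-4,0,0,0,-0.2,-4.7,14],
    [-4,0,0,0,-0.1,-4.8,14],
    [-4,0,0,0,-0.2,-4.7,14],
    [-4,0,0,0,-0.2,-4.8,14],
    [-4,0,0,0,-0.2,-4.7,14],
    [-4,0,0,0,-0.1,-4.8,14],
    [-4,0,0,0,-0.2,-4.7,14],
    [-4,0,0,0,-0.1,-4.8,14],
    [-2.5,0,0,0,-0.1,-3,14],
    [-1.5,0,0,0,0,-1.8,14],
    [-1,0,0,0,0,-1.2,14],
    [0,0,0,0,0,0,14],
  ],
)

```text
time: 52.5
ee_pos: [0.5277, -0.2235, 0.1781]
tcp_rot: [-142.2, 89.9, -70.0]
wrist_force: [0.3, 0.2, -0.6]
opening: 0.0121
```

```bash
python3 - <<'E'
from h import *
a=np.radians(162.5)
delta([.592+.068*np.cos(a),-.2435+.068*np.sin(a),.178],252.5)
shot('wrist','pics/w33',k=1.5); shot('side','pics/s33',(220,370,160,310),4)
E
```

```text
turn [-0.28 -0.06  0.05] shift mm (old axes) [0.1 0.6 0.3] (new axes) [0.1 0.6 0.3]
```

View pics/w33.png

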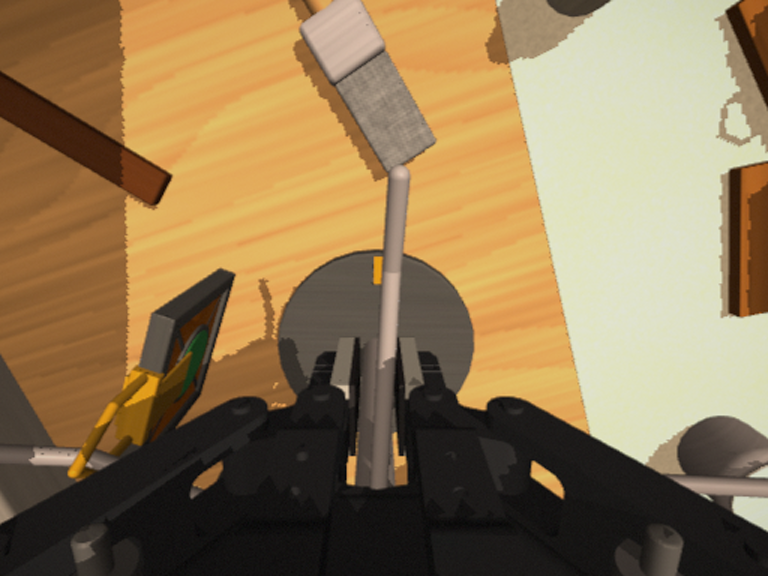

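View pics/s33.png

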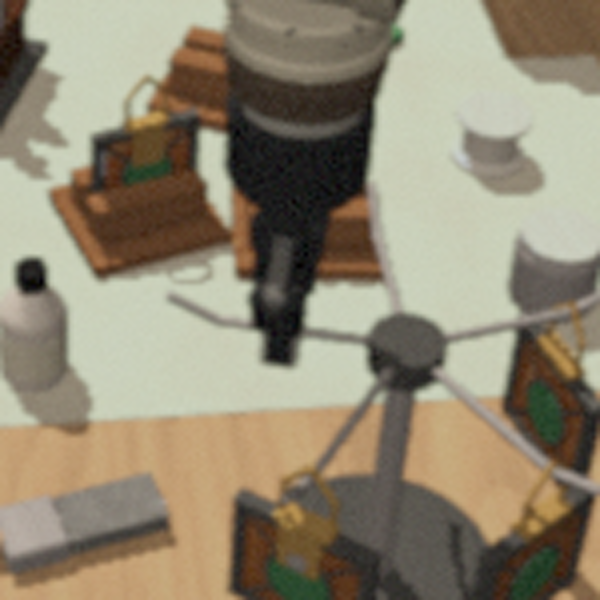

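Request:
carry_out(
  increments=[
    [-0.5,0,0,0,0,-0.8,14],
    [0,0,0,0,0,0,11],
    [0,0,0,0,0,0,9],
    [0,0,0,0,0,0,7],
    [0,0,0,0,0,0,5],
    [0,0,0,0,0,0,5],
    [0,0,0,0,0,0,10],
    [0,0,0,0,0,0,16],
    [0,0,0,0,0,0,24],
    [0,0,0,0,0,0,30],
    [0,0,0,0,0,0,30],
  ],
)

```text
time: 53.98
ee_pos: [0.5274, -0.2242, 0.1781]
tcp_rot: [-141.2, 89.9, -68.5]
wrist_force: [1.3, -0.6, -0.8]
opening: 0.0256
```

Request:
carry_out(
  increments=[
    [0,0,0,-10,0,0,30],
    [0,0,0,-25,0,0,30],
    [0,0,0,-35,0,0,30],
    [0,0,0,-35,0,0,30],
    [0,0,0,-35,0,0,30],
    [0,0,0,-25,0,0,30],
    [0,0,0,-10,0,0,30],
    [0,0,0,0,0,0,30],
  ],
)

```text
time: 54.98
ee_pos: [0.5275, -0.2241, 0.3533]
tcp_rot: [-126.6, 89.9, -53.9]
wrist_force: [0.2, 0.7, -0.2]
opening: 0.0256
```

```bash
python3 - <<'E'
from h import *
T=shot('wrist','pics/w34',(120,386,20,220),3);print(T.round(3))
E
```

```text
[[ 0.001 -0.955  0.297  0.528]
 [-0.001  0.297  0.955 -0.224]
 [-1.    -0.001 -0.001  0.353]
 [ 0.     0.     0.     1.   ]]
```

View pics/w34.png

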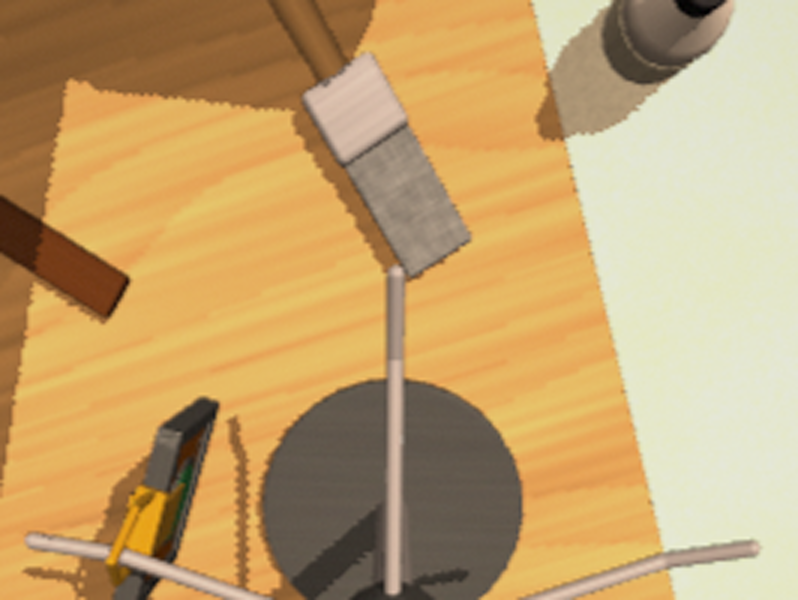

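```bash
python3 - <<'E'
from h import *
T=np.load('pics/w34_T.npy')
f=crot((120,20),3)
t=onz('wrist',f(397,272),.201,T);e=onz('wrist',f(395.5,357),.190,T);n=onz('wrist',f(393,590),.197,T)
d=t-n;print(t,e,n,np.degrees(np.arctan2(d[1],d[0])))
d=t-[.592,-.2435,.201];print(np.degrees(np.arctan2(d[1],d[0])))
delta([.56,.12,.31],107.4)
E
```

```text
[ 0.46521361 -0.20345412  0.201     ] [ 0.49213025 -0.21228192  0.19      ] [ 0.57091587 -0.23767181  0.197     ] 162.06231871474446
162.47111688857262
turn [-34.68  -0.05  -0.  ] shift mm (old axes) [ 42.2  71.1 338.3] (new axes) [  42.5 -134.   318.6]
```

```bash
python3 - <<'E'
from h import *
delta([.518,.115,.31],107.4)
E
```

```text
turn [-34.68  -0.05  -0.  ] shift mm (old axes) [ 42.2 109.7 321. ] (new axes) [ 42.5 -92.4 326.4]
```

Request:
carry_out(
  increments=[
    [-5,0,0,0,0,0,35],
    [-9,0,0,0,0,0,35],
    [-9,0,0,0,0,0,35],
    [-8,0,0,0,0,0,35],
    [-3.7,0,0,0,0,0,35],
    [0,0,0,0,0,0,35],
  ],
)

```text
time: 55.78
ee_pos: [0.5272, -0.2239, 0.352]
tcp_rot: [92.2, 89.9, -160.4]
wrist_force: [-0.6, 0.3, 0.5]
opening: 0.0297
```

```bash
python3 - <<'E'
from h import *
delta([.518,.115,.31],107.4)
E
```

```text
turn [-0.01 -0.   -0.07] shift mm (old axes) [ 41.9 -92.6 326.2] (new axes) [ 42.  -92.6 326.2]
```

Request:
carry_out(
  increments=[
    [0,0,0,0,-6,22,35],
    [0,0,0,0,-10,36,35],
    [0,0,0,4,-14,50,35],
    [0,0,0,8,-14,50,35],
    [0,0,0,10,-14,50,35],
    [0,0,0,10,-14,50,35],
    [0,0,0,7,-11,38,35],
    [0,0,0,3,-7,22,35],
    [0,0,0,0,-2.6,8.2,35],
    [0,0,0,0,0,0,35],
    [0,0,0,0,0,0,35],
  ],
)

```text
time: 57.15
ee_pos: [0.5181, 0.1142, 0.311]
tcp_rot: [-163.7, 89.9, -56.3]
wrist_force: [0.1, -0.4, 0.4]
opening: 0.0299
```

```bash
python3 - <<'E'
from h import *
T=shot('wrist','pics/w35',(120,386,0,200),3);print(T.round(3))
E
```

```text
[[ 0.001 -0.954 -0.298  0.518]
 [-0.001 -0.298  0.954  0.114]
 [-1.    -0.    -0.001  0.311]
 [ 0.     0.     0.     1.   ]]
```

View pics/w35.png

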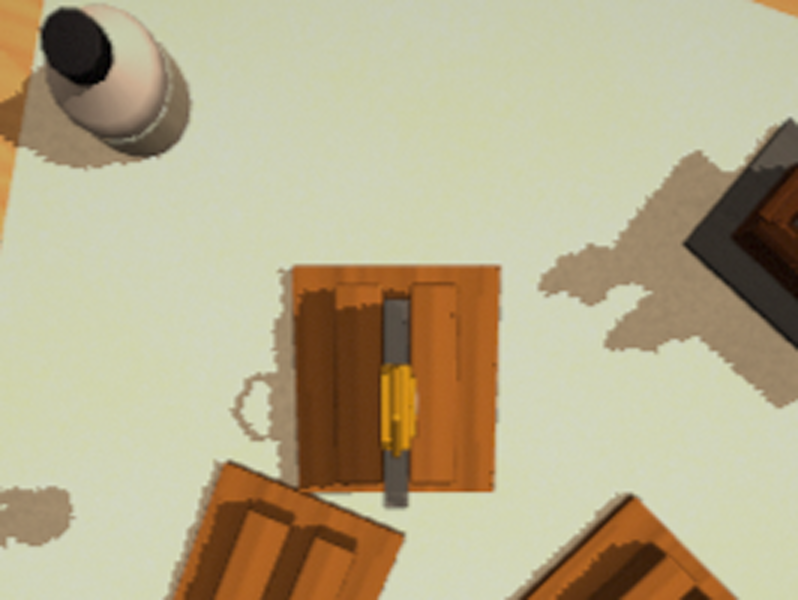

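```bash
python3 - <<'E'
from h import *
f=crot((120,0),3)
m,d=ends('pics/w35_T.npy',f,[(384,299),(409,299)],[(385,505),(408,505)])
d=17.5
ex=np.array([np.cos(np.radians(d)),np.sin(np.radians(d)),0])
R=tilted(d+90,d,14)
G=np.array([m[0],m[1],.092-.006])+ex*.033; P=G+R[:,0]*.019;print('TCP',P.round(4));goto(R,P)
E
```

```text
ends [0.4437 0.0921 0.092 ] [0.5222 0.1168 0.092 ] mid [0.483  0.1044 0.092 ] len 0.0823 dir 17.4
TCP [0.5101 0.113  0.0676]
turn [-0.16 -0.06 14.02] shift old [243.4   8.1   1.6] new [238.1 -51.1   1.3]
```

Request:
carry_out(
  increments=[
    [0,0,4.7,0,0,0,35],
    [0,0,4.7,0,0,0,35],
    [0,0,4.6,0,0,0,35],
    [0,0,0,25,-5.4,1.3,35],
    [0,0,0,40,-8.6,0,35],
    [0,0,0,45,-9.7,0,35],
    [0,0,0,40,-8.6,0,35],
    [0,0,0,22,-4.7,0,35],
    [0,0,0,6,-1.2,0,35],
    [0,0,0,0,0,0,35],
  ],
)

```text
time: 58.45
ee_pos: [0.5123, 0.1137, 0.1294]
tcp_rot: [90.3, 76.0, -162.3]
wrist_force: [0.3, -0.3, 0.1]
opening: 0.0302
```

```bash
python3 - <<'E'
from h import *
goto(tilted(107.5,17.5,14),[.5101,.113,.0676]);T=shot('wrist','pics/w36',k=1.5)
E
```

```text
turn [-0.14 -0.04  0.03] shift old [ 60.5 -12.7   0. ] new [ 60.5 -12.7  -0. ]
```

View pics/w36.png

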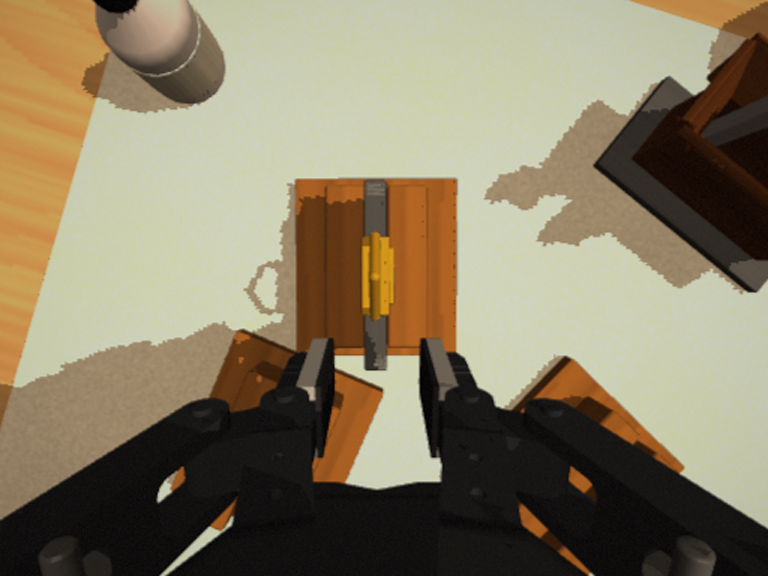

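Request:
carry_out(
  increments=[
    [0,0,0,12,-2.5,0,35],
    [0,0,0,18,-3.8,0,35],
    [0,0,0,16,-3.4,0,35],
    [0,0,0,10,-2.1,0,35],
    [0,0,0,4.5,-0.9,0,35],
    [0,0,0,0,0,0,35],
    [0,0,0,0,0,0,28],
    [0,0,0,0,0,0,20],
    [0,0,0,0,0,0,12],
    [0,0,0,0,0,0,4],
    [0,0,0,0,0,0,4],
    [0,0,0,0,0,0,4],
  ],
  squeeze=50,
)

```text
time: 60.0
ee_pos: [0.5101, 0.1133, 0.0674]
tcp_rot: [90.4, 76.0, -162.2]
wrist_force: [1.9, -0.8, 5.9]
opening: 0.0092
```

```bash
python3 - <<'E'
from h import *
T=shot('wrist','pics/w37',k=1.5);np.save('Tg.npy',T);print(T.round(4))
goto(tilted(107.5,17.5,14),[.5101,.113,.0676])
n=np.array([-np.sin(np.radians(17.5)),np.cos(np.radians(17.5)),0]);m=np.array([.483,.1044,.052]);print('off',(m-T[:3,3])@n);m=m-n*((m-T[:3,3])@n);np.save('m.npy',m)
o=sensors.get_obs();print(o['wrist_force'],o['opening'])
E
```

```text
[[-0.2296 -0.9261 -0.2993  0.5101]
 [-0.0736 -0.2901  0.9542  0.1133]
 [-0.9705  0.2411 -0.0015  0.0674]
 [ 0.      0.      0.      1.    ]]
turn [-0.1  -0.06  0.05] shift old [-0.2  0.2 -0.3] new [-0.2  0.2 -0.3]
off -0.00033004664996856597
[ 0.8166177  -1.10011088  5.31674085] 0.00910254996919624
```

View pics/w37.png

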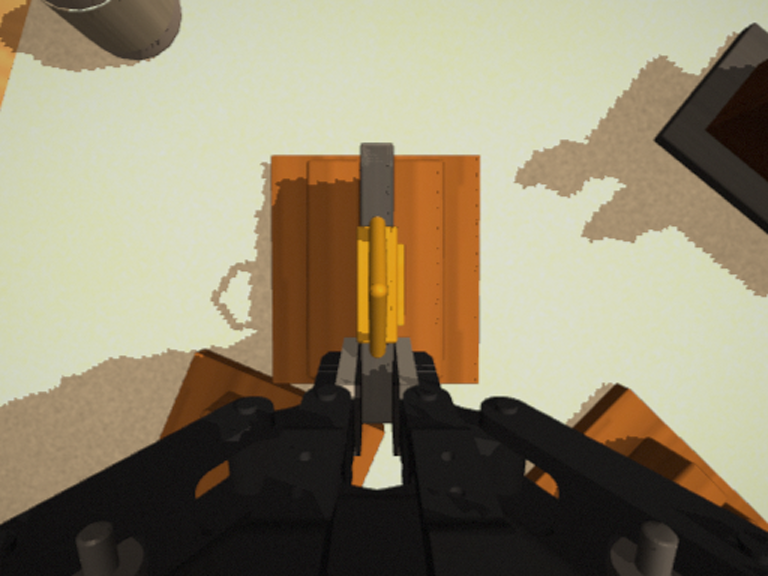

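Request:
carry_out(
  increments=[
    [0,0,0,-4.9,1.2,0,4],
    [0,0,0,-9.7,2.4,0,4],
    [0,0,0,-14.6,3.6,0,4],
    [0,0,0,-19.4,4.8,0,4],
    [0,0,0,-24.3,6,0,4],
    [0,0,0,-24.3,6,0,4],
    [0,0,0,-19.4,4.8,0,4],
    [0,0,0,-14.6,3.6,0,4],
    [0,0,0,-4.9,1.2,0,4],
    [0,0,0,0,0,0,4],
  ],
)

```text
time: 61.3
ee_pos: [0.5102, 0.1137, 0.2071]
tcp_rot: [90.3, 76.0, -162.3]
wrist_force: [-0.4, -0.4, -2.1]
opening: 0.009
```

Request:
carry_out(
  increments=[
    [-4,1,0,0,0,0,4],
    [-8,2,0,0,0,0,4],
    [-9.5,2.35,0,0,0,0,4],
    [-9.5,2.35,0,0,0,0,4],
    [-9.5,2.35,0,0,0,0,4],
    [-7,1.75,0,0,0,0,4],
    [-4,1,0,0,0,0,4],
    [-1.7,0.4,0,0,0,0,4],
    [0,0,0,0,0,0,4],
  ],
)

```text
time: 62.42
ee_pos: [0.5099, 0.1136, 0.2068]
tcp_rot: [89.8, 75.9, -108.0]
wrist_force: [-0.4, 0.1, -2.5]
opening: 0.0091
```

```bash
python3 - <<'E'
from hang import *
Tg=np.load('Tg.npy');m=np.load('m.npy');H=np.array([.4921,-.2117])
for re,z in((.08,.193),(.08,.139)):
    R,P=target(Tg,m,17.5,H,162.3,re,z);print(P.round(4));goto(R,P)
shot('wrist','pics/w38',k=1.5);shot('side','pics/s38',(200,360,60,220),4)
o=sensors.get_obs();print(o['q'],o['wrist_force'],o['opening'])
E
```

```text
[ 0.4246 -0.1602  0.2084]
turn [ 0.    0.14 -0.1 ] shift old [ 68.1 278.5  -2.5] new [ 67.6 278.7  -2.4]
[ 0.4246 -0.1602  0.1544]
turn [ 0.    0.14 -0.1 ] shift old [120.5 265.4  -2.6] new [120.  265.6  -2.3]
[ 18.64748951   8.85178644  10.4997801  100.14273229 -11.23143795
 -52.68317908] [ 0.4209446   0.76361209 -2.95864713] 0.009136180334824395
```

View pics/w38.png

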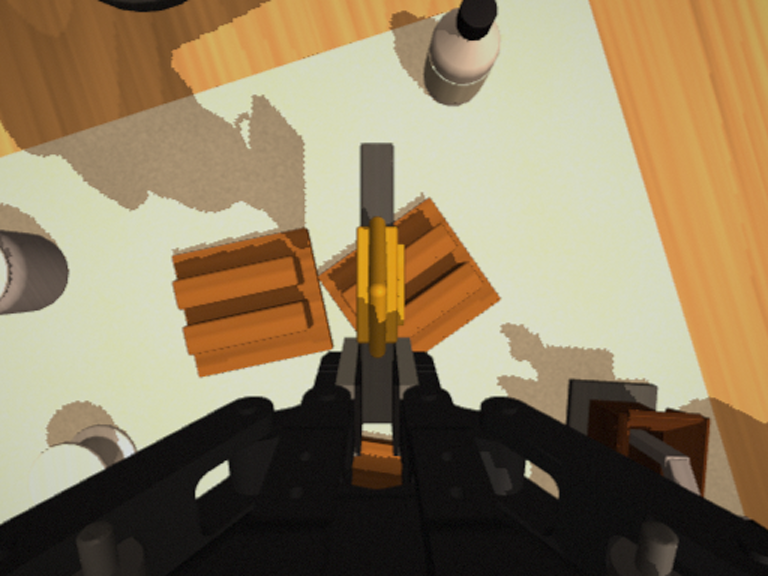

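View pics/s38.png

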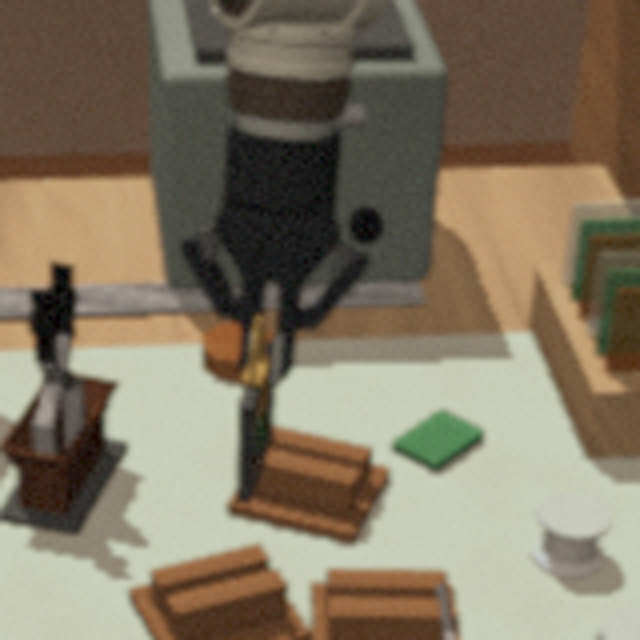

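Request:
carry_out(
  increments=[
    [0,0.1,-0.1,4,16,-0.5,4],
    [0,0,0,8,32,-0.5,4],
    [0,0,0,11,45,-0.5,4],
    [0,0,0,12,49,-0.5,4],
    [0,0,0,12,49,-0.5,4],
    [0,0,0,10.5,43,0,4],
    [0,0,0,7,29,0,4],
    [0,0,0,3.3,15.5,0,4],
    [0,0,0,0,0,0,4],
    [0,0,0,0,0,0,4],
  ],
)

```text
time: 63.78
ee_pos: [0.4253, -0.1596, 0.2084]
tcp_rot: [90.3, 76.1, -107.4]
wrist_force: [-0.3, -0.2, -1.9]
opening: 0.0091
```

```bash
python3 - <<'E'
from hang import *
Tg=np.load('Tg.npy');m=np.load('m.npy');H=np.array([.4921,-.2117])
for re,z in((.08,.139),(.04,.139)):
    R,P=target(Tg,m,17.5,H,162.3,re,z);print(P.round(4));goto(R,P)
shot('wrist','pics/w39',k=1.5)
E
```

```text
[ 0.4246 -0.1602  0.1544]
turn [0.06 0.   0.03] shift old [ 52.6 -12.3   0.6] new [ 52.6 -12.3   0.6]
[ 0.4627 -0.1723  0.1544]
turn [0.06 0.   0.03] shift old [ 52.6 -12.3 -39.4] new [ 52.6 -12.4 -39.4]
```

View pics/w39.png

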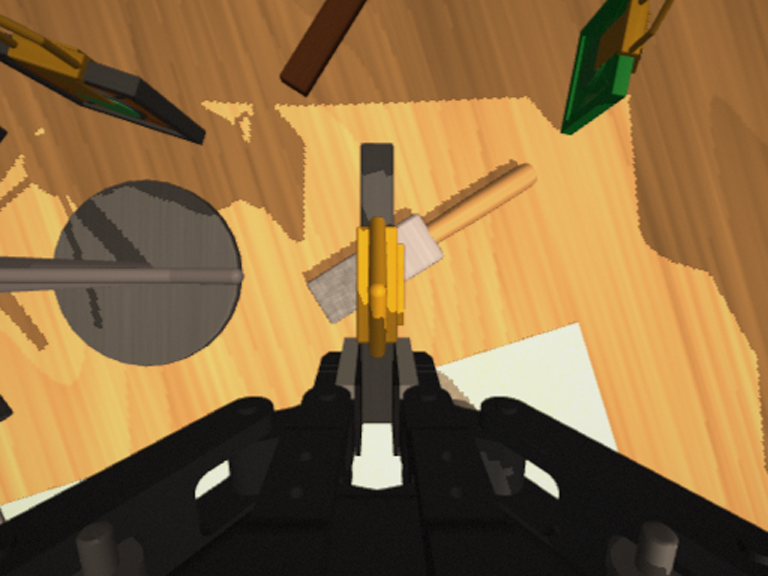

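Same geometry as before. Lower and approach half way.

Request:
carry_out(
  increments=[
    [0,0,0,10,-2.4,0.6,4],
    [0,0,0,16,-3.8,0,4],
    [0,0,0,16,-3.8,0,4],
    [0,0,0,8,-1.7,0,4],
    [0,0,0,2.6,-0.6,0,4],
    [0,0,0,0,0,-10,4],
    [0,0,0,0,0,-15,4],
    [0,0,0,0,0,-10,4],
    [0,0,0,0,0,-5,4],
    [0,0,0,0,0,0,4],
  ],
)

```text
time: 65.08
ee_pos: [0.4627, -0.173, 0.1544]
tcp_rot: [90.2, 76.1, -107.5]
wrist_force: [0.3, 1.2, -2.0]
opening: 0.0091
```

```bash
python3 - <<'E'
from hang import *
Tg=np.load('Tg.npy');m=np.load('m.npy');H=np.array([.4921,-.2117])
for re,z in((0,.139),):
    R,P=target(Tg,m,17.5,H,162.3,re,z);goto(R,P)
shot('wrist','pics/w40',k=1.5)
E
```

```text
turn [0.04 0.03 0.01] shift old [ -0.2  -0.6 -39.8] new [ -0.1  -0.6 -39.8]
```

View pics/w40.png

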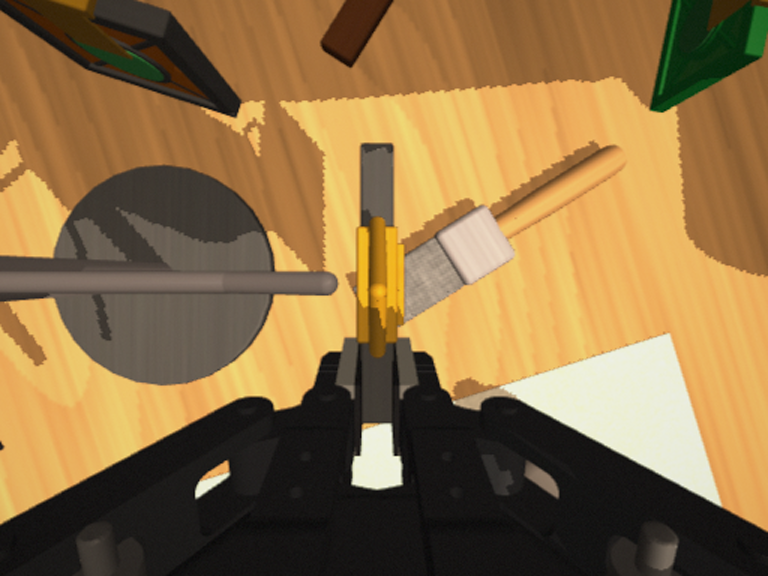

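Request:
carry_out(
  increments=[
    [0,0,0,0,1,-6,4],
    [0,0,0,0,0,-10,4],
    [0,0,0,0,0,-10,4],
    [0,0,0,0,0,-8,4],
    [0,0,0,0,0,-4,4],
    [0,0,0,0,0,-1.8,4],
    [0,0,0,0,0,0,4],
  ],
)

```text
time: 66.0
ee_pos: [0.5001, -0.1859, 0.1548]
tcp_rot: [90.3, 76.1, -107.5]
wrist_force: [-0.5, 0.2, -1.5]
opening: 0.0089
```

```bash
python3 - <<'E'
from hang import *
Tg=np.load('Tg.npy');m=np.load('m.npy');H=np.array([.4921,-.2117])
for re,z in((0,.139),(0,.115)):
    R,P=target(Tg,m,17.5,H,162.3,re,z);goto(R,P)
shot('wrist','pics/w41',k=1.5);print(sensors.get_obs()['wrist_force'])
E
```

```text
turn [0.04 0.01 0.02] shift old [ 0.  -1.6 -0.3] new [-0.  -1.6 -0.3]
turn [0.04 0.01 0.02] shift old [23.3 -7.4 -0.2] new [23.3 -7.4 -0.2]
[-1.08960266 -0.01426065 -0.68247434]
```

View pics/w41.png

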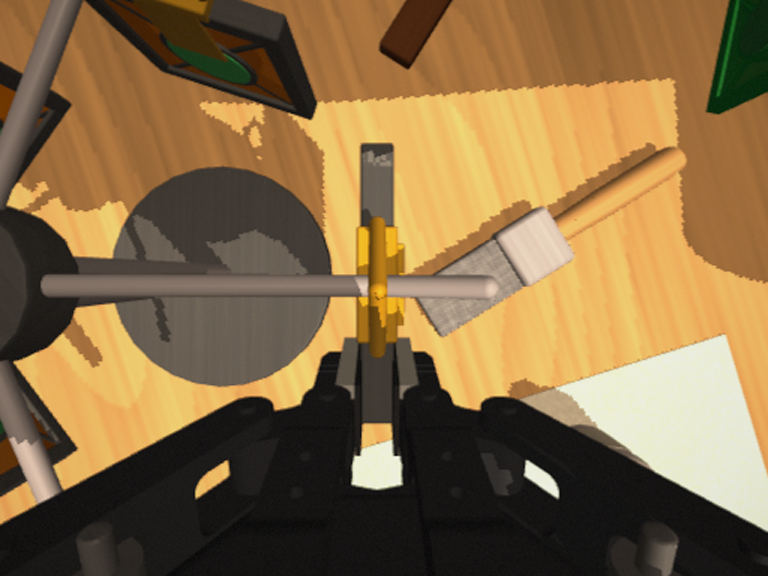

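Request:
carry_out(
  increments=[
    [0,0,0,6,-1.5,0,4],
    [0,0,0,8,-2,0,4],
    [0,0,0,5,-1.2,0,4],
    [0,0,0,3,-0.7,0,4],
    [0,0,0,1.3,-0.4,0,4],
    [0,0,0,0,0,0,4],
    [0,0,0,0,0,0,4],
  ],
)

```text
time: 66.92
ee_pos: [0.5003, -0.186, 0.1311]
tcp_rot: [90.5, 76.1, -107.3]
wrist_force: [-0.3, -0.5, 0.0]
opening: 0.0091
```

```bash
python3 - <<'E'
from hang import *
for i in range(3):
  o=sensors.get_obs();print(o['ee_pos'],o['wrist_force'])
  shot('wrist','pics/w42',k=1.5)
E
```

```text
[ 0.5002981  -0.1859678   0.13110211] [-0.29372595 -0.48790703  0.038255  ]
[ 0.50029384 -0.18597141  0.13108182] [ 0.24263559 -0.73240764 -0.05832626]
[ 0.50027659 -0.18596973  0.13106478] [ 0.04246647 -0.48367094  0.51907593]
```

View pics/w42.png

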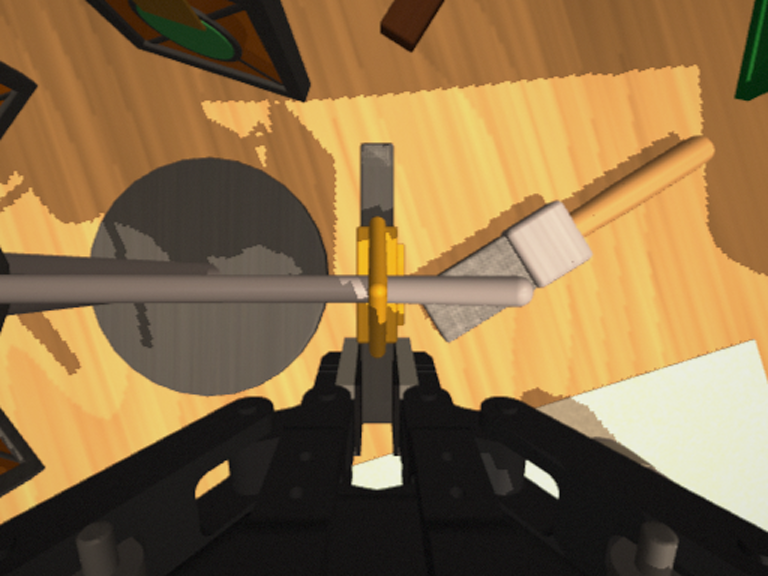

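Weight is off; release gently, check, then withdraw.

Request:
carry_out(
  increments=[
    [0,0,0,0.3,0,0,4],
    [0,0,0,0,0,0,8],
    [0,0,0,0,0,0,11],
    [0,0,0,0,0,0,13],
    [0,0,0,0,0,0,16],
    [0,0,0,0,0,0,20],
    [0,0,0,0,0,0,26],
    [0,0,0,0,0,0,32],
    [0,0,0,0,0,0,32],
  ],
)

```text
time: 68.2
ee_pos: [0.5001, -0.186, 0.1305]
tcp_rot: [90.3, 76.1, -107.4]
wrist_force: [-0.7, 0.3, 0.4]
opening: 0.0277
```

```bash
python3 - <<'E'
from hang import *
shot('wrist','pics/w43',k=1.5)
E
```

```text
(no output)
```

View pics/w43.png

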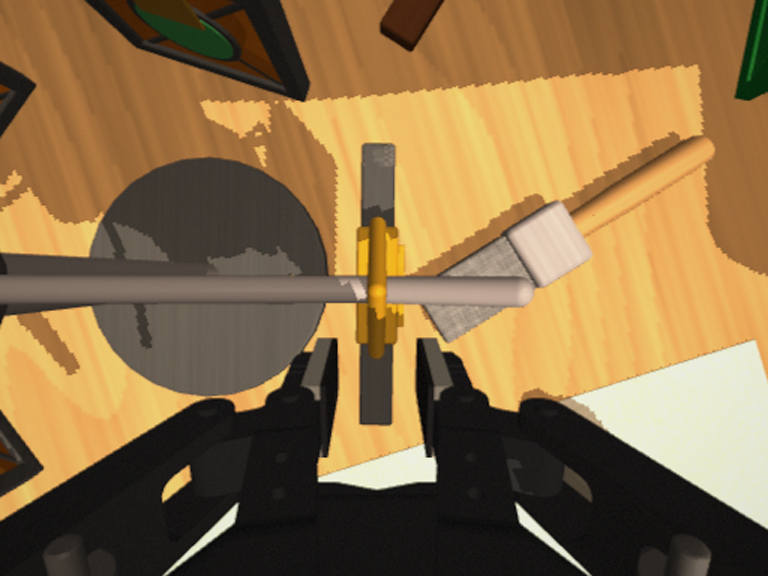

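Request:
carry_out(
  increments=[
    [0,0,0,-5,0,0,32],
    [0,0,0,-12,0,0,32],
    [0,0,0,-20,0,0,32],
    [0,0,0,-30,0,0,32],
    [0,0,0,-40,0,0,32],
    [0,0,0,-40,0,0,32],
    [0,0,0,-40,0,0,32],
    [0,0,0,-30,0,0,32],
    [0,0,0,-15,0,0,32],
    [0,0,0,0,0,0,32],
    [0,0,0,0,0,0,32],
    [0,0,0,0,0,0,32],
  ],
)

```text
time: 69.75
ee_pos: [0.5166, -0.1328, 0.355]
tcp_rot: [90.1, 76.1, -107.7]
wrist_force: [1.0, 0.4, -0.1]
opening: 0.0272
```

```bash
python3 - <<'E'
from hang import *
shot('wrist','pics/w44',k=1.5);shot('side','pics/s44',(180,390,110,350),2.5)
E
```

```text
(no output)
```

View pics/w44.png

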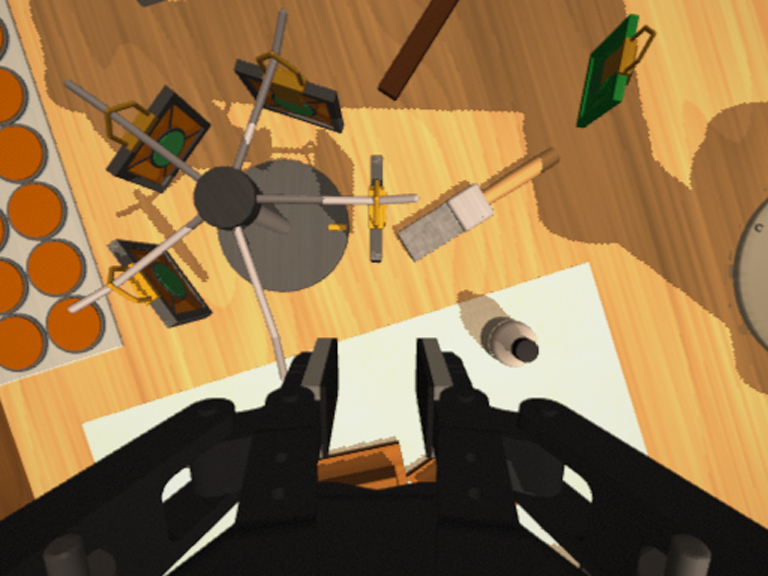

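View pics/s44.png

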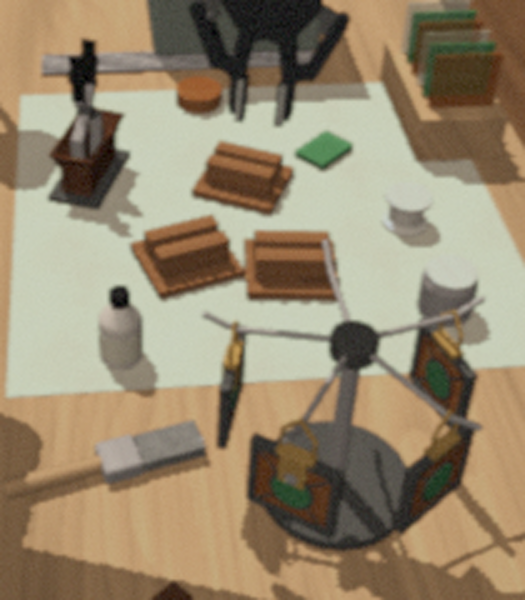

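Request:
carry_out(
  increments=[
    [0,0,0,0,0,0,32],
    [0,0,0,0,0,0,32],
    [0,0,0,0,0,0,32],
    [0,0,0,0,0,0,32],
    [0,0,0,0,0,0,32],
    [0,0,0,0,0,0,32],
    [0,0,0,0,0,0,32],
    [0,0,0,0,0,0,32],
  ],
)

```text
time: 70.85
ee_pos: [0.5169, -0.1327, 0.3557]
tcp_rot: [90.3, 76.1, -107.4]
wrist_force: [0.5, 0.2, 0.0]
opening: 0.0271
```

```bash
python3 - <<'E'
from hang import *
shot('wrist','pics/w45',k=1.5);shot('wrist','pics/w46',k=1.5)
a=[cv2.imread(f'pics/w{i}_raw.png').astype(int)[:230] for i in(44,45,46)]
for p,q in((0,1),(1,2)): print(np.abs(a[p]-a[q]).mean(),(np.abs(a[p]-a[q]).max(2)>40).sum())
from workcell import job_done
print(job_done())
E
```

```text
3.004695991847826 1961
0.9330757472826087 426
the job is handed in; nothing more can be done
None
```

The job is done and handed in at about 71 s. There were two loose panes; the third block was empty. I squeezed both leaves shut with the pliers and stood the pliers back in their stand. I then hung each pane on its own free hook, each time first turning that hook to the front: both arms measured about 162° against 162–163° for the brass tab.

My last side and wrist pictures showed both panes hanging on their hooks with leaves shut, next to the two sample panes. The pliers were in the stand, and the other things in view had not visibly moved.

The stillness check was not clean. About a second apart, 1,961 pixels in the wrist pictures changed, and in two back-to-back shots 426 changed. I handed in without finding out why: it could be settling of the camera arm or picture noise, but a slight sway of the panes is not ruled out.

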